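Put the clean crumb tray back into the toaster

ROBOT

A 7-joint arm with a two-finger parallel gripper is mounted at the origin on the work surface. World frame = base frame: x ahead of the robot, y to its left, z up, the work surface at z = 0. Lengths are in m, angles in rad, forces in N, time in s.
With the tool pointing down it reaches from about 0.4 to 0.85 m from the base axis. Payload 4.5 kg.
Tool frame: the origin (TCP) lies at the very end of the fingers, on their centre line; the grasp point (between the pads) lies 19 mm behind it; z points along the fingers, y is the line along which they close (so a half turn about z gives the same grasp; the last joint's range is limited). The gripper opens to 85 mm and grips with 20 to 120 N. Pads are 22 mm wide; open, the fingers measure 114 mm over their backs; the gripper's body (76 mm by 85 mm) begins 54 mm behind the grasp point. The pads swing forward as they close: fully open they stand 13 mm farther back than shut.
Start: joints at [0.034, 0.689, -0.195, 1.565, 0.157, 0.902, -0.215], TCP at [0.625, 0, 0.231] pointing down, gripper open.
Joint ranges: [-3.01, 3.01], [-0.46, 2.08], [-1.47, 1.51], [0.13, 2.56], [-1, 4.14], [0.04, 2.09], [-2.66, 2.66]. Speed limits (rad/s): [2.57, 2.57, 3.14, 3.14, 3.14, 3.14, 3.14].

INTERFACE

Orientations are given as a unit quaternion [x, y, z, w].
In Python, from station import ctrl, camera, camera_info, job, boxes_of, tip_of gives the robot as it stands. The module is installed in compiled form; this text tells all that it offers.
- The arm moves only by the shell command python3 -m creep 'ROWS' [FORCE]. ROWS is JSON, a list that holds one entry, the list of rows, each a list of 7 numbers: the opening, from 0 (shut) to 1 (fully open), then the shift along the world's x, y, z as a fraction of full scale, then the turn, a rotation vector about the world's x, y, z as a fraction of full scale. A call has 1 to 8 rows; each row shifts and turns the commanded pose from where the row before left it; what a row does not reach is not made up. Full scale, the value 1, is 6 cm for a shift and 5 degrees for a turn. A row lasts 1/8 s, in which the tool goes at most 62.5 mm and 10.7 degrees, less where a joint would pass 70% of its speed; a pose out of reach is approached as far as the arm can. A call with a number of a shift or a turn outside -1 to 1 is refused whole. A call with a gripper value outside its range is refused whole. The fingers move at their own pace and stop on an object; FORCE is the grip in N (left out, the last holds). Time passes only in rows, so rows that do not move let the fingers close. It gives the time, the measured TCP pose, the force, the opening and the grip force at its end, in the units of the state.
- ctrl.get_obs(): the state, without advancing time (a new reading comes with each control period).
- camera(name): name is "scene" or "side" or "wrist"; returns the picture (384x512x3 uint8, blue, green, red); there is no depth.
- camera_info(name): a dict with "fx", "fy", "cx", "cy" (pixels), "rvec" (rotation vector, rad) and "tvec" (3), from world to camera coordinates, as OpenCV has them. Camera axes: x right, y down, z forward; pixel columns grow to the right and rows downward; lengths in m; the calibration is good to about 2 mm. A picture is of the moment at which its call begins: read the wrist's pose just before it. camera_info takes no time and is no camera call; for the wrist camera it gives the pose at the moment of the call.
- job.hand_in(): hands the job in; it is judged then, once.
Trained networks look in the newest picture that a camera, given by its name, has taken for a name from the list of things; names that differ only in an ending like _2 or _b are one class to them, and where a whole thing is asked for, a point or a joint stands for the part that bears it (a point fixed in the world has none). Each returns a list of dicts, best first, with "confidence" (0 to 1); they miss things now and then, are a little off and sometimes report something else, mostly with a low value. They report only what shows in the picture. A call takes as long as a camera call. They do not tell look-alikes from the thing itself.
- boxes_of(camera, name): "extent" ([left, top, right, bottom] in pixels, round what is visible of it).
- tip_of(camera, name): "location" ([column, row] in pixels: a listed point, or the origin of a listed thing).
The state is a dict: "time": time; "joint_pos": joint angles; "joint_velocities": joint speeds; "joint_torque": joint torques, N m; "tcp_pos": TCP position; "eef_rot": TCP orientation; "wrist_force": force on the tool from outside, world axes, zero at the start; "ft_torque": the same for the moment, N m; "gripper_width": finger opening in m; "grasp_force": force on a finger pad.
Only numpy, scipy, OpenCV 4.12 (cv2) and the standard library are available. Lean on these libraries where they do the work, as an engineer would, in place of code of your own. Each camera call takes 0.05 s, during which the arm holds its last target. There are 200 camera calls.

TASK

The toaster's clean crumb tray is a bare thin sheet lying flat on the butcher block, too thin to be picked up where it lies. Hold it down lightly with a fingertip and slide it towards the robot until its pull tab sticks out over the block's near edge, pinch the tab there and lift the tray away, then slide it level into the slot at the foot of the toaster and push it gently past the retaining spring until it is fully home against its stop, and let go. Never press, push or ram hard, do not let the tray fall, and leave the other things where they are.

Things in the scene. Friction and masses are not known exactly. Their poses are not given: they have to be found in the camera images.
- tray: Crumb tray: a flat aluminium sheet 2 mm thick, no rim, 55 to 110 g. Main plate 130 mm (x) by 100 mm (y) with a pull tab 50 mm long, 44 mm wide amid its -x end; 8 mm bevels at the +x corners. Origin: centre of the main plate's underside; x from tab to leading end, z up; centre of mass about 12 mm nearer the tab. Rubber fingertips grip it well; on block and toaster it slides (friction about 0.3).
- tray_tab (a point): Middle of the free end of the tray's tab, half-way through the sheet (115 mm from the tray's origin towards -x). Axes as the tray's. At the start the tab points roughly to the robot, its end on the block, up to 7 cm inside the near edge.
- tray_nose (a point): Middle of the tray's leading edge, half-way through the sheet (65 mm from the tray's origin towards +x).
- board: The butcher block: a smooth slab of glued wooden staves, 300 mm (x) by 400 mm (y) by 40 mm thick, fast on the table. Origin: centre of its underside; its top is 40 mm above. Its near edge, facing the robot, is the straight edge at x = -150 mm in its frame; under an overhanging tab there is 40 mm of free air.
- toaster: A steel two-slot toaster with black ends, 270 mm long (x), 190 mm wide (y), 195 mm high, standing fast to the left or right of the block. Origin: on the table below the middle of its control end (lever, dial, buttons), which faces the robot; x points into the toaster, z up. On that end the lever sticks out 15 mm at height 152 mm, the dial 12 mm at 110 mm.
- toaster_mouth (a point): Middle of the lower lip of the tray slot in the toaster's control end; axes as the toaster's. Slot 105 mm wide, 12 mm high, floor 30 mm above the table, running on 12 mm in front as a sill; 130 mm deep to a solid stop: home, only the tab stands out. From 88 mm deep the leading edge must lift a sprung roller (soft, some 3 to 6 N, not yet the stop), which then holds the tray down.
- bread_stack: Four slices of bread stacked on the block's left part, 110 x 100 x 53 mm. Origin: centre of underside.
- spreader: A palette knife with a dark wooden handle, 220 mm long, lying on the right part of the block. Origin: underside, at its middle.
- brush: A wooden crumb brush about 140 mm long and 18 mm high, on the table in front of the robot. Origin: underside, near its middle.
- jar: A glass jar, 72 mm wide, 100 mm high, at the left of the table. Origin: centre of underside.
- bread_pile: Seven slices of bread stacked, 110 x 100 x 92 mm, at the left of the table. Origin: centre of underside.
- carton: A blue carton, 55 x 90 x 170 mm, at the right of the table. Origin: centre of underside.
- tub: A white lidded tub, 124 mm wide, 70 mm high, at the right of the table. Origin: centre of underside.
There are look-alikes about, which are no part of the job. Several things have the shape of the tray; the one meant has the colours described above.

How it is judged:
By the outcome, as a careful person would: the job done as asked, in the order asked, and still so for the second after the job is handed in, with the robot touching nothing.
It also fails if it takes over 70 s, if anything falls off the work surface, if the arm or the gripper's body presses on something with over 40 N, if the wrist force passes 120 N, or if a joint passes its speed limit or range.

## Working session

There is one attempt and no reset: what is moved stays moved. The work goes in short steps, Python scripts to look and compute and a shell command to move; the robot and the scene stay as the last step left them, time stands still between calls to the robot, and variables do not carry over. Pictures are saved under pics/ and viewed, at most 10 in all, crops included, and the job is handed in when it is done.

```bash
mkdir -p pics; cat > h.py <<'E'
import numpy as np, cv2
from station import ctrl, camera, camera_info, job, boxes_of, tip_of
def ray(cam,uv):
    i=camera_info(cam);R=cv2.Rodrigues(np.array(i["rvec"],float))[0];t=np.array(i["tvec"],float).ravel()
    d=R.T@np.array([(uv[0]-i["cx"])/i["fx"],(uv[1]-i["cy"])/i["fy"],1]);return -R.T@t,d
def at(cam,uv,z):
    c,d=ray(cam,uv);return c+d*(z-c[2])/d[2]
def pix(cam,p):
    i=camera_info(cam);K=np.array([[i["fx"],0,i["cx"]],[0,i["fy"],i["cy"]],[0,0,1.]])
    return cv2.projectPoints(np.array(p,float).reshape(-1,1,3),np.array(i["rvec"],float),np.array(i["tvec"],float),K,None)[0].reshape(-1,2)
def st():
    o=ctrl.get_obs();print({k:np.round(o[k],4).tolist() for k in("time","tcp_pos","eef_rot","wrist_force","gripper_width","grasp_force")});return o
E
cat > a.py <<'E'
from h import *
np.set_printoptions(precision=3,suppress=True)
st()
Z=dict(tray=.04,tray_tab=.041,tray_nose=.041,board=0,toaster=0,toaster_mouth=.03,bread_stack=.04,spreader=.04,brush=0)
ims=[]
for c in("scene","side"):
    ims.append(camera(c));cv2.imwrite(f"pics/{c}0.png",ims[-1])
    print(c,ray(c,(256,192)))
    for n,z in Z.items():
        print(n,[(round(r["confidence"],2),np.round(r["location"]),at(c,r["location"],z)) for r in tip_of(c,n)[:4]])
E
python3 a.py
```

```text
{'time': 0.0, 'tcp_pos': [0.6243, -0.0001, 0.2304], 'eef_rot': [0.7071, 0.7071, -0.0007, -0.0006], 'wrist_force': [-0.316, 0.5061, -0.7857], 'gripper_width': 0.0852, 'grasp_force': 0.0}
scene (array([1.139, 0.673, 1.321]), array([-0.406, -0.431, -0.806]))
tray [(0.95, array([340., 214.]), array([0.359, 0.231, 0.04 ])), (0.76, array([403., 237.]), array([0.279, 0.418, 0.04 ])), (0.75, array([376., 338.]), array([0.587, 0.559, 0.04 ])), (0.68, array([252., 134.]), array([ 0.334, -0.209,  0.04 ]))]
tray_tab [(0.88, array([420., 216.]), array([0.178, 0.405, 0.041])), (0.83, array([285., 139.]), array([ 0.261, -0.114,  0.041])), (0.77, array([280., 232.]), array([0.546, 0.15 , 0.041])), (0.72, array([173., 194.]), array([ 0.697, -0.189,  0.041]))]
tray_nose [(0.77, array([236., 136.]), array([ 0.381, -0.241,  0.041])), (0.67, array([240., 273.]), array([0.728, 0.17 , 0.041])), (0.67, array([388., 255.]), array([0.364, 0.424, 0.041])), (0.63, array([344., 231.]), array([0.398, 0.28 , 0.041]))]
board [(0.57, array([267., 278.]), array([0.667, 0.221, 0.   ]))]
toaster [(0.55, array([174., 19
[... 1037 characters left out ...]
68.]), array([ 0.361, -0.299,  0.041])), (0.57, array([229., 162.]), array([0.381, 0.231, 0.041]))]
board [(0.84, array([299., 163.]), array([0.677, 0.233, 0.   ]))]
toaster [(0.82, array([321., 241.]), array([ 0.688, -0.189,  0.   ]))]
toaster_mouth [(0.85, array([321., 236.]), array([ 0.687, -0.19 ,  0.03 ]))]
bread_stack [(0.43, array([296., 138.]), array([0.679, 0.354, 0.04 ])), (0.33, array([305., 190.]), array([0.666, 0.034, 0.04 ]))]
spreader [(0.81, array([307., 190.]), array([0.672, 0.032, 0.04 ])), (0.57, array([230., 126.]), array([0.397, 0.477, 0.04 ]))]
brush [(0.73, array([233., 207.]), array([0.383, 0.013, 0.   ])), (0.65, array([318., 243.]), array([ 0.676, -0.195,  0.   ]))]
```

View pics/scene0.png

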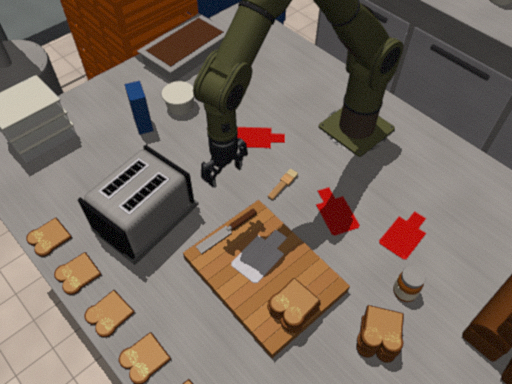

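View pics/side0.png

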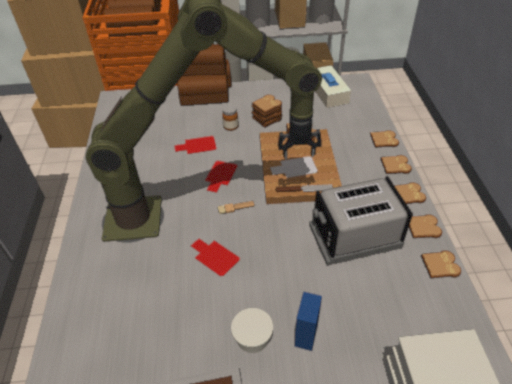

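The scene view shows the bare aluminium tray on the block, tab near px (280,232) and nose near (240,273). The spreader is to its right and the bread to its left. The red trays are look-alikes on the table. The toaster is on the right with its mouth facing the robot, at about (0.69,-0.19). Next I move above the tray and take a closer look with the wrist camera.

```bash
python3 -m creep '[[[0,-0.5,0.7,0.4,0,0,0],[0,-0.5,0.7,0.4,0,0,0],[0,0,0.5,0,0,0,0],[0,0,0,0,0,0,0]]]'
cat > b.py <<'E'
from h import *
import sys
np.set_printoptions(precision=3,suppress=True)
st()
for p in [(259,201),(348,289),(184,255),(273,355)]: print("boardcorner",at("scene",p,.04))
im=camera("wrist");cv2.imwrite(f"pics/{sys.argv[1]}.png",im); print(ray("wrist",(256,192)))
for n,z in dict(tray=.041,tray_tab=.041,tray_nose=.041,board=.0,toaster_mouth=.03).items():
    print(n,[(round(r["confidence"],2),np.round(r["location"]),at("wrist",r["location"],z)) for r in tip_of("wrist",n)[:3]])
E
python3 b.py w1
```

```text
time: 1.5
tcp_pos: [0.5646, 0.1176, 0.2799]
eef_rot: [0.705, 0.709, 0.001, -0.0]
wrist_force: [-0.3, -0.6, -0.0]
gripper_width: 0.0122
grasp_force: 0.0
{'time': 1.5, 'tcp_pos': [0.5646, 0.1176, 0.2799], 'eef_rot': [0.7051, 0.7091, 0.0012, -0.0005], 'wrist_force': [-0.2693, -0.571, -0.0388], 'gripper_width': 0.0122, 'grasp_force': 0.0}
boardcorner [0.512 0.02  0.04 ]
boardcorner [0.534 0.415 0.04 ]
boardcorner [0.809 0.013 0.04 ]
boardcorner [0.821 0.405 0.04 ]
(array([0.565, 0.194, 0.423]), array([ 0.011, -0.311, -0.95 ]))
tray [(0.96, array([340., 107.]), array([0.662, 0.167, 0.041])), (0.82, array([68., 69.]), array([0.366, 0.207, 0.041])), (0.41, array([335.,  75.]), array([0.654, 0.2  , 0.041]))]
tray_tab [(0.84, array([ 31., 319.]), array([ 0.26 , -0.117,  0.041])), (0.57, array([234., 124.]), array([0.544, 0.147, 0.041]))]
tray_nose [(0.94, array([392., 101.]), array([0.72 , 0.171, 0.041])), (0.56, array([77., 10.]), array([0.385, 0.263, 0.041]))]
board [(0.93, array([337.,  72.]), array([0.666, 0.203, 0.   ]))]
toaster_mouth []
```

View pics/w1.png

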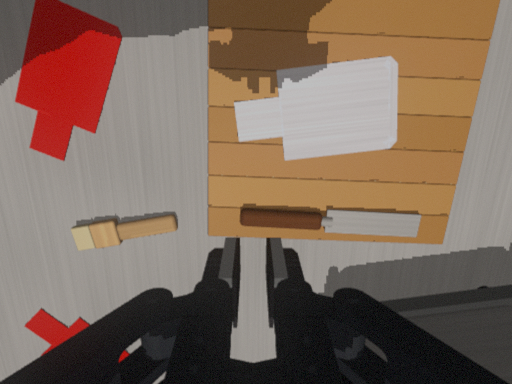

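The wrist view shows the tray with its tab end at px (236,121), nose at (396,102), yaw about 7°, and the block's near edge at column 208, x≈0.517. That is consistent with 180 mm of tray length. I'll press near the centre of mass at (0.635,0.161) and slide by about -75 mm.

```bash
python3 -c "
from h import *
for p in [(208,10),(208,120),(207,236),(236,103),(239,142),(398,60),(396,145)]: print(p,at('wrist',p,.041).round(4))"
python3 -m creep '[[[0,0.6,0.36,-0.6,0,0,0],[0,0.57,0.36,-0.9,0,0,0],[0,0,0,-0.9,0,0,0],[0,0,0,-0.9,0,0,0],[0,0,0,-0.4,0,0,0],[0,0,0,-0.1,0,0,0],[0,0,0,0,0,0,0]]]'
```

```text
(208, 10) [0.5195 0.2628 0.041 ]
(208, 120) [0.5147 0.1519 0.041 ]
(207, 236) [0.5073 0.0081 0.041 ]
(236, 103) [0.5466 0.1704 0.041 ]
(239, 142) [0.5493 0.1269 0.041 ]
(398, 60) [0.7206 0.2145 0.041 ]
(396, 145) [0.7303 0.1231 0.041 ]
time: 2.68
tcp_pos: [0.6334, 0.1552, 0.0558]
eef_rot: [0.707, 0.707, 0.0, 0.0]
wrist_force: [0.4, 0.4, 0.1]
gripper_width: -0.0004
grasp_force: 0.0
```

```bash
python3 -m creep '[[[0,0,0.1,-0.16,0,0,0],[0,0,0,0,0,0,0],[0,0,0,-0.02,0,0,0],[0,0,0,-0.02,0,0,0],[0,0,0,-0.01,0,0,0],[0,0,0,0,0,0,0]]]'
```

```text
time: 3.42
tcp_pos: [0.6327, 0.1615, 0.0427]
eef_rot: [0.707, 0.707, -0.0, 0.0]
wrist_force: [-0.6, -0.1, 0.2]
gripper_width: -0.0003
grasp_force: 0.0
```

```bash
python3 -m creep '[[[0,0,0,-0.01,0,0,0],[0,0,0,-0.01,0,0,0],[0,0,0,0,0,0,0]]]'; python3 -m creep '[[[0,0,0,-0.01,0,0,0],[0,0,0,0,0,0,0]]]'
```

```text
time: 3.8
tcp_pos: [0.6328, 0.1616, 0.0422]
eef_rot: [0.707, 0.707, 0.0, 0.0]
wrist_force: [-0.8, -0.7, 5.7]
gripper_width: -0.0
grasp_force: 2.6
time: 4.05
tcp_pos: [0.6328, 0.1616, 0.0422]
eef_rot: [0.707, 0.707, 0.0, 0.0]
wrist_force: [-2.2, -1.3, 9.9]
gripper_width: 0.0001
grasp_force: 4.5
```

```bash
python3 -m creep '[[[0,0,0,0.006,0,0,0],[0,-0.05,0,0,0,0,0],[0,-0.1,0,0,0,0,0],[0,-0.1,0,0,0,0,0],[0,-0.1,0,0,0,0,0],[0,0,0,0,0,0,0]]]'
```

```text
time: 4.8
tcp_pos: [0.6122, 0.1621, 0.0421]
eef_rot: [0.707, 0.707, 0.001, 0.0]
wrist_force: [1.2, 0.9, 7.1]
gripper_width: 0.0002
grasp_force: 3.7
```

```bash
python3 -m creep '[[[0,-0.12,0,0,0,0,0],[0,-0.13,0,0,0,0,0],[0,-0.13,0,0,0,0,0],[0,-0.13,0,0,0,0,0],[0,-0.13,0,0,0,0,0],[0,-0.13,0,0,0,0,0],[0,-0.12,0,0,0,0,0],[0,0,0,0,0,0,0]]]'; python3 b.py w2 | grep -v board
```

```text
time: 5.8
tcp_pos: [0.5586, 0.1622, 0.0421]
eef_rot: [0.707, 0.707, 0.001, 0.0]
wrist_force: [0.2, 0.3, 8.7]
gripper_width: -0.0002
grasp_force: 4.2
{'time': 5.8, 'tcp_pos': [0.5586, 0.1622, 0.0421], 'eef_rot': [0.707, 0.7072, 0.0009, 0.0003], 'wrist_force': [0.2053, 0.3438, 8.7214], 'gripper_width': -0.0002, 'grasp_force': 4.1965}
(array([0.558, 0.241, 0.185]), array([ 0.011, -0.31 , -0.951]))
tray [(0.56, array([313., 238.]), array([0.587, 0.171, 0.041]))]
tray_tab [(0.6, array([ 73., 264.]), array([0.47 , 0.157, 0.041]))]
tray_nose [(0.94, array([446., 229.]), array([0.65 , 0.175, 0.041]))]
toaster_mouth [(0.64, array([448., 228.]), array([0.658, 0.171, 0.03 ]))]
```

View pics/w2.png

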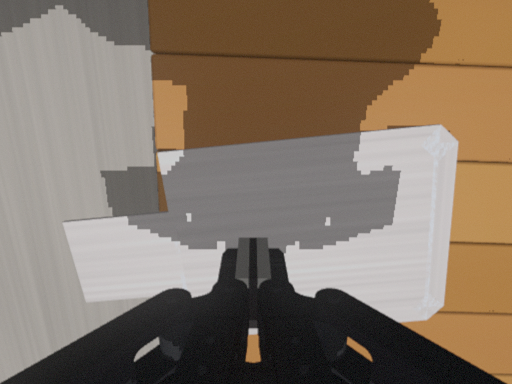

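The tab end is at px (76,260), about (0.470,0.157). The block edge is at column 152, x≈0.515, so the overhang is about 45 mm. Next I lift off and turn the gripper to straddle the tab, tool tilted forward.

```bash
python3 -m creep '[[[0,0,0,0.2,0,0,0],[0,0,0,0.9,0,0,0],[0,0,0,0.9,0,0,-1],[0,-0.4,0,0.9,0,0,-1],[0.8,-0.4,0,0.5,0,0,-1],[0.8,-0.4,0,0,0,0,-1],[0.8,-0.4,0,0,0,0,-1],[0.8,-0.4,0,0,0,0,-1]]]'
python3 -m creep '[[[0.8,0,0,0,0,0,-1],[0.8,0,0,0,0,0,-1],[0.8,0,0,0,0,0,-1],[0.8,0,0,0,0,0,-1],[0.8,0,0,0,0,0,-1],[0.8,0,0,0,0,0,-1],[0.8,0,0,0,0,0,-1],[0.8,0,0,0,0,0,-1]]]'
python3 -m creep '[[[0.8,0,0,0,0,0,-1],[0.8,0,0,0,0,0,-1],[0.8,0,0,0,0,0,-0.6],[0.8,0,0,0,0.1,-1,0],[0.8,0,0,0,0.1,-1,0],[0.8,0,0,0,0.1,-1,0],[0.8,0,0,0,0.1,-1,0],[0.8,0,0,0,0,0,0]]]'
python3 -c "
from h import *
print(np.round(ctrl.get_obs()['joint_pos'],3)); from scipy.spatial.transform import Rotation as R
print(R.from_quat(st()['eef_rot']).as_matrix().round(3))"
```

```text
time: 7.1
tcp_pos: [0.4366, 0.1614, 0.2454]
eef_rot: [0.867, 0.499, -0.0, -0.0]
wrist_force: [0.3, -0.8, 0.4]
gripper_width: 0.0683
grasp_force: 0.0
time: 8.1
tcp_pos: [0.4373, 0.1615, 0.2453]
eef_rot: [0.985, 0.172, -0.001, -0.0]
wrist_force: [0.3, -0.1, 0.1]
gripper_width: 0.0685
grasp_force: 0.0
time: 9.1
tcp_pos: [0.4355, 0.1611, 0.2445]
eef_rot: [0.983, 0.061, 0.172, -0.006]
wrist_force: [0.4, -0.1, 0.5]
gripper_width: 0.0684
grasp_force: 0.0
[-0.829  0.403  0.383  2.34  -0.139  0.104 -1.809]
{'time': 9.1, 'tcp_pos': [0.4355, 0.1611, 0.2445], 'eef_rot': [0.9832, 0.0608, 0.1722, -0.0062], 'wrist_force': [0.3918, -0.0603, 0.5101], 'gripper_width': 0.0684, 'grasp_force': 0.0}
[[ 0.933  0.122  0.338]
 [ 0.117 -0.993  0.033]
 [ 0.339  0.009 -0.941]]
```

```bash
python3 -m creep '[[[0.8,0,0,0,0.1,-1,0],[0.8,0,0,0,0.1,-1,0],[0.8,0,0,0,0.1,-1,0],[0.8,0,0,0,0.1,-1,0],[0.8,0,0,0,0,0,0]]]'
python3 -c "
from h import *
print(np.round(ctrl.get_obs()['joint_pos'],3)); from scipy.spatial.transform import Rotation as R
print(R.from_quat(st()['eef_rot']).as_matrix().round(3))"
```

```text
time: 9.72
tcp_pos: [0.4504, 0.1812, 0.3068]
eef_rot: [0.961, 0.056, 0.27, 0.002]
wrist_force: [0.5, 0.8, -0.4]
gripper_width: 0.0683
grasp_force: 0.0
[-1.297  0.376  0.869  2.37  -1.     0.046 -1.001]
{'time': 9.725, 'tcp_pos': [0.4504, 0.1812, 0.3068], 'eef_rot': [0.9611, 0.056, 0.2704, 0.0024], 'wrist_force': [0.5266, 0.8056, -0.3739], 'gripper_width': 0.0683, 'grasp_force': 0.0}
[[ 0.847  0.106  0.52 ]
 [ 0.109 -0.994  0.026]
 [ 0.52   0.035 -0.854]]
```

```bash
cat > k.py <<'E'
from h import *
from scipy.spatial.transform import Rotation as R
from scipy.optimize import least_squares
AL=np.radians([0,-90,90,90,90,90,-90]);A=[0,0,0,.0525,.0775,0,.076];D=[.267,0,.293,0,.3425,0,.097]
LO=np.array([-3.01,-.46,-1.47,.13,-1,.04,-2.66]);HI=np.array([3.01,2.08,1.51,2.56,4.14,2.09,2.66])
def fk(q,L=0.0,full=False):
    T=np.eye(4);P=[]
    for i in range(7):
        ca,sa,c,s=np.cos(AL[i]),np.sin(AL[i]),np.cos(q[i]),np.sin(q[i])
        T=T@np.array([[c,-s,0,A[i]],[s*ca,c*ca,-sa,-sa*D[i]],[s*sa,c*sa,ca,ca*D[i]],[0,0,0,1]]);P.append(T[:3,3].copy())
    if full: return P
    return T[:3,3]+L*T[:3,2],T[:3,:3]
E
python3 -c "
from k import *
for q,p in [([0.034,0.689,-0.195,1.565,0.157,0.902,-0.215],[.6243,0,.2304])]:
    x,r=fk(q);print(x,np.array(p)-x,r.round(3))
o=ctrl.get_obs();x,r=fk(o['joint_pos']);print(x,np.array(o['tcp_pos'])-x,r.round(3))"
```

```text
[ 0.6092388  -0.07468657  0.20701816] [0.0150612  0.07468657 0.02338184] [[ 1.    -0.001 -0.011]
 [-0.001 -1.     0.001]
 [-0.011 -0.001 -1.   ]]
[ 0.34438794 -0.29609182  0.86091084] [ 0.10598312  0.47726807 -0.55406832] [[ 0.646 -0.316  0.695]
 [ 0.76   0.354 -0.545]
 [-0.074  0.88   0.469]]
```

```bash
python3 -c "
from k import *
import itertools
o=ctrl.get_obs()
Q=[([0.034,0.689,-0.195,1.565,0.157,0.902,-0.215],[.6243,0,.2304],[.7071,.7071,-.0007,-.0006]),([-0.829,.403,.383,2.34,-.139,.104,-1.809],[.4355,.1611,.2445],[.9832,.0608,.1722,-.0062]),(o['joint_pos'],o['tcp_pos'],o['eef_rot'])]
res=[]
for off in itertools.product([0,np.pi],repeat=2):
  for s in itertools.product([1,-1],repeat=7):
    M=[];E=[];P=[]
    for q,p,e in Q:
        qq=np.array(q)*s; qq[2]+=off[0];qq[4]+=off[1]
        x,r=fk(qq);E.append(R.from_quat(e).as_matrix());M.append(r);P.append((x,p))
    # base yaw a, tool const C : E=Rz(a) M C
    for a in [0,np.pi/2,np.pi,-np.pi/2]:
      B=R.from_euler('z',a).as_matrix()
      C=[(B@m).T@e for m,e in zip(M,E)]
      err=np.linalg.norm(C[0]-C[1])+np.linalg.norm(C[0]-C[2])
      res.append((err,off,s,a,C[0].round(2).tolist(),[(E[i].T@(np.array(P[i][1])-B@P[i][0])).round(3).tolist() for i in range(3)]))
res.sort(key=lambda t:t[0])
for r in res[:4]: print(r)"
```

```text
(np.float64(0.008287034034742673), (3.141592653589793, 0), (-1, -1, -1, -1, 1, 1, 1), 3.141592653589793, [[-0.0, -1.0, 0.0], [-1.0, 0.0, 0.0], [-0.0, -0.0, -1.0]], [[0.07, 0.785, 0.477], [0.387, -0.075, 0.794], [0.357, -0.008, 0.821]])
(np.float64(0.00828703403474277), (3.141592653589793, 3.141592653589793), (-1, -1, -1, -1, 1, -1, 1), 3.141592653589793, [[0.0, 1.0, -0.0], [1.0, -0.0, -0.0], [-0.0, -0.0, -1.0]], [[0.037, 0.636, 0.478], [0.239, -0.039, 0.794], [0.229, -0.09, 0.821]])
(np.float64(0.008287034034742893), (3.141592653589793, 0), (-1, 1, -1, 1, 1, -1, 1), 0, [[0.0, 1.0, -0.0], [1.0, -0.0, -0.0], [-0.0, -0.0, -1.0]], [[0.058, 0.619, 0.664], [0.171, -0.011, 0.878], [0.159, -0.055, 0.896]])
(np.float64(0.00828703403474296), (3.141592653589793, 3.141592653589793), (-1, 1, -1, 1, 1, 1, 1), 0, [[-0.0, -1.0, 0.0], [-1.0, 0.0, 0.0], [-0.0, -0.0, -1.0]], [[0.091, 0.768, 0.663], [0.319, -0.047, 0.877], [0.287, 0.027, 0.896]])
```

```bash
cat > k.py <<'E'
from h import *
from scipy.spatial.transform import Rotation as R
from scipy.optimize import least_squares
AL=np.radians([0,-90,90,90,90,90,-90]);S=np.array([-1,1,-1,1,1,-1,1.]);OFF=np.array([0,0,np.pi,0,0,0,0])
LO=np.array([-3.01,-.46,-1.47,.13,-1,.04,-2.66]);HI=np.array([3.01,2.08,1.51,2.56,4.14,2.09,2.66])
C=np.array([[0,1,0],[1,0,0],[0,0,-1.]])
def rots(q):
    T=np.eye(3);F=[]
    for i,t in enumerate(np.array(q)*S+OFF):
        ca,sa,c,s=np.cos(AL[i]),np.sin(AL[i]),np.cos(t),np.sin(t)
        T=T@np.array([[c,-s,0],[s*ca,c*ca,-sa],[s*sa,c*sa,ca]]);F.append(T)
    return F
def basis(q):
    F=rots(q);return np.array([[0,0,1.],F[2][:,2],F[2][:,0],F[4][:,2],F[3][:,0],F[5][:,0],F[6][:,2]]).T,F[6]@C
E
python3 -c "
from k import *
o=ctrl.get_obs()
Q=[([0.034,0.689,-0.195,1.565,0.157,0.902,-0.215],[.6243,0,.2304]),([-0.829,.403,.383,2.34,-.139,.104,-1.809],[.4355,.1611,.2445]),(o['joint_pos'],o['tcp_pos'])]
M=np.vstack([basis(q)[0] for q,_ in Q]);b=np.hstack([p for _,p in Q])
w,r,k,s=np.linalg.lstsq(M,b,rcond=None);print(w.round(4),r,s.round(3),(M@w-b).round(4))
for q,_ in Q: F=rots(q);print(F[4][:,2].round(2),F[2][:,2].round(2))
"
```

```text
[ 0.4927  0.8681  0.317  -0.4021 -0.041   0.032  -0.8488] [0.00095312] [3.4   2.86  0.866 0.531 0.436 0.17  0.079] [-0.0001  0.0038  0.0005 -0.0202  0.0187 -0.0047  0.0114 -0.0029  0.0042]
[-0.77 -0.17  0.62] [ 0.64 -0.02  0.77]
[-0.43 -0.07  0.9 ] [0.26 0.29 0.92]
[-0.56 -0.01  0.83] [0.1  0.35 0.93]
```

```bash
python3 -m creep '[[[0.8,0.4,-0.2,0,-0.1,1,0],[0.8,0.4,-0.2,0,-0.1,1,0],[0.8,0.4,-0.2,0,-0.1,1,0],[0.8,0.4,-0.2,0,-0.1,1,0],[0.8,0.2,-0.2,0,-0.1,1,0],[0.8,0,-0.2,0,-0.1,1,0],[0.8,0,0,0,0,0.2,1],[0.8,0,0,0,0,0,1]]]'
python3 -c "
from k import *
o=st();print(np.round(o['joint_pos'],4),R.from_quat(o['eef_rot']).as_matrix().round(3).tolist())"
```

```text
time: 10.72
tcp_pos: [0.5589, 0.1055, 0.3051]
eef_rot: [0.989, 0.147, 0.002, 0.012]
wrist_force: [-0.6, 0.8, -1.2]
gripper_width: 0.0684
grasp_force: 0.0
{'time': 10.725, 'tcp_pos': [0.5589, 0.1055, 0.3051], 'eef_rot': [0.989, 0.1472, 0.0019, 0.0123], 'wrist_force': [-0.6178, 0.7567, -1.1681], 'gripper_width': 0.0684, 'grasp_force': 0.0}
[-0.7961  0.7053  0.9778  1.6763 -0.6201  1.0993 -0.9167] [[0.957, 0.291, 0.007], [0.291, -0.956, -0.024], [0.0, 0.025, -1.0]]
```

```bash
R='[[[0.8,0,0,0,0,0,1],[0.8,0,0,0,0,0,1],[0.8,0,0,0,0,0,1],[0.8,0,0,0,0,0,1],[0.8,0,0,0,0,0,1],[0.8,0,0,0,0,0,1],[0.8,0,0,0,0,0,1],[0.8,0,0,0,0,0,1]]]'
echo skip; python3 -m creep '[[[0.8,0,0,0,0,0,1],[0.8,0,0,0,0,0,1],[0.8,0,0,0,0,0,1],[0.8,0,0,0,0,0,1],[0.8,0,0,0,0,0,1],[0.8,0,0,0,0,0,1],[0.8,0,0,0,0,0,1],[0.8,0,0,0,0,0,1]]]' >/dev/null
python3 -m creep '[[[0.8,0,0,0,0,0,1],[0.8,0,0,0,0,0,1],[0.8,0,0,0,0,0,1],[0.8,0,0,0,0,0,1],[0.8,0,0,0,0,0,1],[0.8,0,0,0,0,0,1],[0.8,0,0,0,0,0,1],[0.8,0,0,0,0,0,1]]]' >/dev/null
python3 -m creep '[[[0.8,0,0,0,0,0,1],[0.8,0,0,0,0,0,1],[0.8,0,0,0,0,0,1],[0.8,0,0,0,0,0,1],[0.8,0,0,0,0,0,1],[0.8,0,0,0,0,0,1],[0.8,0,0,0,0,0,1],[0.8,0,0,0,0,0,1]]]'
cat > c.py <<'E'
from k import *
o=st();F=rots(o['joint_pos']);print(np.round(o['joint_pos'],4).tolist(),"j5axis",F[4][:,2].round(3),R.from_quat(o['eef_rot']).as_matrix().round(3).tolist())
E
python3 c.py
```

```text
skip
time: 13.72
tcp_pos: [0.5583, 0.1057, 0.3059]
eef_rot: [0.367, 0.93, 0.014, 0.003]
wrist_force: [-0.0, 0.7, 0.4]
gripper_width: 0.068
grasp_force: 0.0
{'time': 13.725, 'tcp_pos': [0.5583, 0.1057, 0.3059], 'eef_rot': [0.3669, 0.9301, 0.014, 0.0026], 'wrist_force': [-0.0383, 0.6823, 0.3767], 'gripper_width': 0.068, 'grasp_force': 0.0}
[-0.4521, 0.5339, 0.324, 1.6773, -0.2273, 0.9466, 0.7797] j5axis [-0.819 -0.046  0.571] [[-0.731, 0.683, 0.015], [0.683, 0.73, 0.024], [0.005, 0.028, -1.0]]
```

```bash
python3 -m creep '[[[0.8,0,-0.3,0.1,-1,0,0.7],[0.8,0,-0.3,0.1,-1,0,0.7],[0.8,0,-0.3,0.1,-1,0,0.7],[0.8,0,-0.3,0.1,-1,0,0.7],[0.8,0,-0.3,0.1,-1,0,0.7],[0.8,0,-0.3,0.1,-1,0,0.7],[0.8,0,-0.3,0.1,-1,0,0.7],[0.8,0,-0.3,0.1,-1,0,0.7]]]'; python3 c.py
```

```text
time: 14.72
tcp_pos: [0.5583, -0.0388, 0.3537]
eef_rot: [0.113, 0.938, -0.302, 0.124]
wrist_force: [-0.7, -0.9, 0.8]
gripper_width: 0.0685
grasp_force: 0.0
{'time': 14.725, 'tcp_pos': [0.5583, -0.0388, 0.3537], 'eef_rot': [0.1126, 0.9383, -0.3025, 0.124], 'wrist_force': [-0.6967, -0.9062, 0.78], 'gripper_width': 0.0685, 'grasp_force': 0.0}
[-0.7482, 0.5541, 0.5814, 1.8152, 0.4877, 0.8899, 0.7719] j5axis [-0.775  0.008  0.632] [[-0.944, 0.286, 0.165], [0.136, 0.792, -0.596], [-0.301, -0.54, -0.786]]
```

```bash
cat > rel.py <<'E'
from k import *
import sys
tilt,yaw=map(lambda a:np.radians(float(a)),sys.argv[1:3])
c,s=np.cos(tilt),np.sin(tilt)
T=R.from_euler('z',yaw)*R.from_matrix(np.array([[c,0,s],[0,-1,0],[s,0,-c]]))
o=ctrl.get_obs();v=(T*R.from_quat(o['eef_rot']).inv()).as_rotvec();print("pos",np.round(o['tcp_pos'],4),"turn units",(np.degrees(v)/5).round(2),"j",np.round(o['joint_pos'],2))
E
python3 rel.py 65 7
```

```text
pos [ 0.5583 -0.0388  0.3537] turn units [-22.24   9.86  25.81] j [-0.75  0.55  0.58  1.82  0.49  0.89  0.77]
```

```bash
python3 -m creep '[[[0.8,0,-0.1,0,-0.86,0.38,1],[0.8,0,0,0,-0.86,0.38,1],[0.8,0,0,0,-0.86,0.38,1],[0.8,0,0,0,-0.86,0.38,1],[0.8,0,0,0,-0.86,0.38,1],[0.8,0,0,0,-0.86,0.38,1],[0.8,0,0.1,0,-0.86,0.38,1],[0.8,0,0.1,0,-0.86,0.38,1]]]'; python3 rel.py 65 7
```

```text
time: 15.72
tcp_pos: [0.5588, -0.0321, 0.3532]
eef_rot: [-0.291, 0.799, -0.512, 0.124]
wrist_force: [1.2, -0.6, 0.1]
gripper_width: 0.0682
grasp_force: 0.0
pos [ 0.5588 -0.0321  0.3532] turn units [-15.36   6.77  17.82] j [-1.04  0.71  0.74  2.17  1.27  0.68  0.66]
```

```bash
python3 -m creep '[[[0.8,0,0.3,0,-0.86,0.38,1],[0.8,0,0.3,0,-0.86,0.38,1],[0.8,0,0.3,0,-0.86,0.38,1],[0.8,0,0.3,0,-0.86,0.38,1],[0.8,0,0.3,0,-0.86,0.38,1],[0.8,0,0.3,0,-0.86,0.38,1],[0.8,0,0.3,0,-0.86,0.38,1],[0.8,0,0.3,0,-0.86,0.38,1]]]'; python3 rel.py 65 7
```

```text
time: 16.73
tcp_pos: [0.5593, 0.1127, 0.353]
eef_rot: [0.628, -0.48, 0.605, -0.096]
wrist_force: [0.3, -0.2, -0.2]
gripper_width: 0.0684
grasp_force: 0.0
pos [0.5593 0.1127 0.353 ] turn units [-8.48  3.7   9.82] j [-1.27  0.82  0.67  2.41  1.94  0.86  0.62]
```

```bash
python3 -m creep '[[[0.8,0,0.1,0,-0.86,0.38,1],[0.8,0,0.1,0,-0.86,0.38,1],[0.8,0,0.1,0,-0.86,0.38,1],[0.8,0,0.1,0,-0.86,0.38,1],[0.8,0,0.1,0,-0.86,0.38,1],[0.8,0,0.1,0,-0.86,0.38,1],[0.8,0,0.1,0,-0.86,0.38,1],[0.8,0,0,0,-0.86,0.38,1]]]'; python3 rel.py 65 7
```

```text
time: 17.73
tcp_pos: [0.5669, 0.1541, 0.3328]
eef_rot: [0.808, -0.146, 0.569, -0.048]
wrist_force: [-0.8, 0.7, -1.4]
gripper_width: 0.0683
grasp_force: 0.0
pos [0.5669 0.1541 0.3328] turn units [-2.8   0.89  3.63] j [-0.33  0.73 -0.75  2.56  2.07  1.62  1.55]
```

```bash
cat > fit.py <<'E'
from k import *
o=ctrl.get_obs()
Q=[([0.034,0.689,-0.195,1.565,0.157,0.902,-0.215],[.6243,0,.2304]),([-0.829,.403,.383,2.34,-.139,.104,-1.809],[.4355,.1611,.2445]),([-1.297,.376,.869,2.37,-1,.046,-1.001],[.4504,.1812,.3068]),
([-0.7961,0.7053,0.9778,1.6763,-0.6201,1.0993,-0.9167],[.5589,.1055,.3051]),([-0.4521,0.5339,0.324,1.6773,-0.2273,0.9466,0.7797],[.5583,.1057,.3059]),([-0.7482,0.5541,0.5814,1.8152,0.4877,0.8899,0.7719],[.5583,-.0388,.3537]),([-1.04,.71,.74,2.17,1.27,.68,.66],[.5588,-.0321,.3532]),([-1.27,.82,.67,2.41,1.94,.86,.62],[.5593,.1127,.353]),(o['joint_pos'],o['tcp_pos'])]
def B(q):
    F=rots(q);return np.hstack([np.array([[0,0,1.]]).T]+[F[i] for i in (1,2,3,4,5)]+[F[6][:,2:]])
M=np.vstack([B(q) for q,_ in Q]);b=np.hstack([p for _,p in Q])
w=np.linalg.lstsq(M,b,rcond=1e-2)[0];print(w.round(3),np.abs(M@w-b).max(),np.linalg.svd(M)[1].round(3))
M=np.vstack([basis(q)[0] for q,_ in Q])
w=np.linalg.lstsq(M,b,rcond=None)[0];print(w.round(4),(M@w-b).round(3))
E
python3 fit.py
```

```text
[ 0.35   0.001 -0.281 -0.018  0.     0.014  0.281 -0.001  0.172 -0.014
  0.     0.    -0.172  0.    -0.167 -0.    -0.167] 0.0016124037884791415 [7.459 5.922 5.82  3.389 3.215 1.424 1.312 1.086 0.904 0.75  0.482 0.241
 0.    0.    0.    0.    0.   ]
[ 0.4128  0.5378  0.0193 -0.3556  0.0051  0.0244 -0.385 ] [ 0.003  0.05   0.008 -0.002  0.036 -0.002  0.005  0.006 -0.    -0.006
  0.018 -0.013 -0.005  0.04  -0.004 -0.005  0.011 -0.003 -0.01  -0.009
 -0.004 -0.01  -0.021  0.001 -0.008  0.019  0.019]
```

```bash
cat >> k.py <<'E'
def B(q):
    F=rots(q);return np.hstack([np.array([[0,0,1.]]).T]+[F[i] for i in (1,2,3,4,5)]+[F[6][:,2:]]),F[6]@C
try: W=np.load("w.npy")
except Exception: W=None
def tgt(tilt,yaw,roll=0):
    c,s=np.cos(np.radians(tilt)),np.sin(np.radians(tilt))
    return (R.from_euler('z',yaw,degrees=True)*R.from_matrix(np.array([[c,0,s],[0,-1,0],[s,0,-c]]))).as_matrix()
def ik(p,T,n=60,seed=None,flip=True):
    rng=np.random.default_rng(0);out=[]
    def f(q):
        b,r=B(q);return np.hstack([(b@W-p)*5,(r-T).ravel()*1])
    for k in range(n):
        q0=seed if (seed is not None and k==0) else rng.uniform(LO,HI)
        s=least_squares(f,np.clip(q0,LO+1e-3,HI-1e-3),bounds=(LO,HI),max_nfev=60)
        if s.cost<1e-6: out.append(s.x)
    return np.array(out)
E
sed -i 's/^M=np.vstack(\[basis.*//;$d' fit.py; sed -i 's/^w=np.linalg.lstsq(M,b,rcond=1e-2)\[0\];/&np.save("w.npy",w);/' fit.py; python3 fit.py | tail -1 | cut -c1-50
python3 - <<'E'
from k import *
for nm,p,yaw in(("grasp",[.485,.157,.03],7),("toast",[.66,-.19,.025],0)):
  for flipcam in (0,180):
    for t in (25,35,45,55,65):
      T=tgt(t,yaw)
      if flipcam: T=T@np.diag([-1,-1,1])
      a=ik(np.array(p),T,25)
      print(nm,flipcam,t,len(a),"unfl",(a[:,4]<1.57).sum() if len(a) else 0, a[np.argmax(np.minimum(a-LO,HI-a).min(1))].round(2) if len(a) else '')
E
```

```text
0.    0.    0.    0.    0.   ]
grasp 0 25 9 unfl 0 [ 0.13  1.27 -1.18  2.41  2.03  1.34  2.46]
grasp 0 35 9 unfl 0 [ 0.08  1.43 -1.26  2.55  2.18  1.72  2.32]
grasp 0 45 0 unfl 0 
grasp 0 55 0 unfl 0 
grasp 0 65 0 unfl 0 
grasp 180 25 10 unfl 0 [-0.07  1.07 -0.75  2.42  2.23  1.   -0.97]
grasp 180 35 11 unfl 0 [ 0.13  1.55 -1.45  2.55  2.13  1.89 -0.68]
grasp 180 45 0 unfl 0 
grasp 180 55 0 unfl 0 
grasp 180 65 0 unfl 0 
toast 0 25 14 unfl 0 [ 0.28  0.98 -0.02  1.91  3.66  0.2   1.31]
toast 0 35 12 unfl 0 [0.26 1.02 0.05 2.05 3.52 0.56 1.46]
toast 0 45 12 unfl 0 [ 0.55  1.11 -0.36  2.14  3.18  0.8   2.04]
toast 0 55 12 unfl 0 [ 0.5   1.21 -0.24  2.21  3.36  1.14  1.91]
toast 0 65 13 unfl 0 [ 0.45  1.33 -0.11  2.23  3.47  1.49  1.83]
toast 180 25 14 unfl 0 [ 0.73  1.12 -0.83  1.89  1.88  0.57  0.23]
toast 180 35 14 unfl 0 [ 0.8   1.19 -0.89  2.02  2.36  0.68 -0.15]
toast 180 45 14 unfl 0 [ 0.86  1.29 -0.91  2.12  2.72  0.86 -0.36]
toast 180 55 16 unfl 0 [ 0.98  1.5  -1.08  2.18  2.9   1.06 -0.21]
toast 180 65 17 unfl 0 [ 1.    1.59 -0.99  2.2   3.22  1.16 -0.32]
```

```bash
python3 rel.py 32 7; python3 - <<'E'
from k import *
q=ctrl.get_obs()['joint_pos']
for p in([.49,.16,.3],[.49,.16,.2],[.4935,.16,.08],[.4935,.16,.0275]):
    for t in (28,32):
        a=ik(np.array(p),tgt(t,7),15,seed=q)
        if len(a): print(p,t,len(a),a[np.argmin(np.abs(a-q).max(1))].round(2))
        else: print(p,t,0)
E
```

```text
pos [0.5669 0.1541 0.3328] turn units [-2.49  7.49  4.32] j [-0.33  0.73 -0.75  2.56  2.07  1.62  1.55]
[0.49, 0.16, 0.3] 28 7 [-0.97  0.37  0.63  2.27 -0.68  0.12 -1.21]
[0.49, 0.16, 0.3] 32 5 [-0.72  0.32  0.24  2.33  1.69  0.13  2.66]
[0.49, 0.16, 0.2] 28 5 [-0.02  0.62 -0.8   2.37  1.83  0.68  2.5 ]
[0.49, 0.16, 0.2] 32 5 [ 0.01  0.67 -0.91  2.43  1.93  0.84  2.37]
[0.4935, 0.16, 0.08] 28 5 [-0.09  0.95 -0.74  2.44  2.2   0.95  2.16]
[0.4935, 0.16, 0.08] 32 5 [-0.13  0.98 -0.71  2.5   2.3   1.07  2.03]
[0.4935, 0.16, 0.0275] 28 5 [-0.13  1.07 -0.67  2.44  2.33  1.03  2.05]
[0.4935, 0.16, 0.0275] 32 5 [-0.15  1.12 -0.68  2.5   2.39  1.19  1.97]
```

```bash
python3 -m creep '[[[0.8,-0.1,0,-0.3,-0.3,0.94,0.54],[0.8,-0.1,0,-0.3,-0.3,0.94,0.54],[0.8,-0.1,0,-0.3,-0.3,0.94,0.54],[0.8,-0.1,0,-0.3,-0.3,0.94,0.54],[0.8,-0.1,0,-0.3,-0.3,0.94,0.54],[0.8,-0.1,0,-0.3,-0.3,0.94,0.54],[0.8,-0.1,0,-0.3,-0.3,0.94,0.54],[0.8,-0.1,0,-0.3,-0.3,0.94,0.54]]]'; python3 rel.py 30 7;python3 b.py w3 | grep -v board
```

```text
time: 18.73
tcp_pos: [0.5191, 0.1536, 0.1879]
eef_rot: [0.96, 0.056, 0.272, -0.02]
wrist_force: [0.9, -1.0, -0.1]
gripper_width: 0.0683
grasp_force: 0.0
pos [0.5191 0.1536 0.1879] turn units [-0.13  0.33  0.04] j [ 0.03  0.7  -0.83  2.37  1.99  0.78  2.4 ]
{'time': 18.725, 'tcp_pos': [0.5191, 0.1536, 0.1879], 'eef_rot': [0.9603, 0.0559, 0.2725, -0.02], 'wrist_force': [0.8611, -0.974, -0.0782], 'gripper_width': 0.0683, 'grasp_force': 0.0}
(array([0.512, 0.152, 0.35 ]), array([ 0.231,  0.026, -0.973]))
tray [(0.68, array([248., 190.]), array([0.588, 0.168, 0.041])), (0.6, array([386., 133.]), array([0.661, 0.038, 0.041]))]
tray_tab [(0.63, array([243., 316.]), array([0.474, 0.159, 0.041]))]
tray_nose [(0.91, array([248., 127.]), array([0.652, 0.177, 0.041]))]
toaster_mouth []
```

View pics/w3.png

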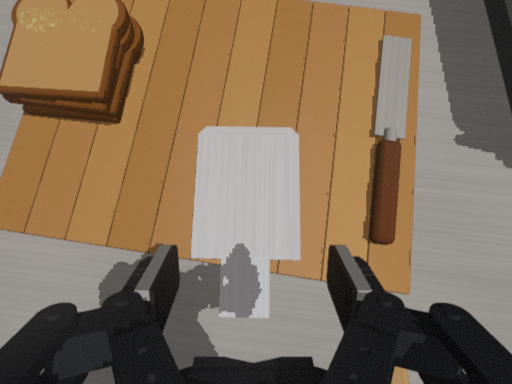

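The wrist view, now with the tool flipped and tilted 30°, shows the tray straight ahead. The tab end is at (244,317), the block edge near row 262 and the nose at row 127. The fingers straddle the tab symmetrically enough, so I descend.

```bash
python3 -m creep '[[[0.8,-0.2,0.06,-0.4,-0.13,0.33,0.04],[0.8,-0.2,0.06,-0.5,0,0,0],[0.8,0,0,-0.5,0,0,0],[0.8,0,0,-0.5,0,0,0],[0.8,0,0,-0.3,0,0,0],[0.8,0,0,-0.1,0,0,0],[0.8,0,0,0,0,0,0]]]'; python3 rel.py 30 7;python3 b.py w4 | grep -v board
```

```text
time: 19.9
tcp_pos: [0.4938, 0.1626, 0.0498]
eef_rot: [0.964, 0.061, 0.259, -0.016]
wrist_force: [0.2, -0.9, 0.5]
gripper_width: 0.0686
grasp_force: 0.0
pos [0.4938 0.1626 0.0498] turn units [ 0.01  0.01 -0.05] j [-0.07  1.08 -0.81  2.47  2.25  1.14  2.12]
{'time': 19.9, 'tcp_pos': [0.4938, 0.1626, 0.0498], 'eef_rot': [0.9639, 0.0613, 0.2586, -0.0158], 'wrist_force': [0.1866, -0.9102, 0.5014], 'gripper_width': 0.0686, 'grasp_force': 0.0}
(array([0.49 , 0.163, 0.214]), array([ 0.206,  0.016, -0.979]))
tray [(0.93, array([264.,  90.]), array([0.587, 0.169, 0.041]))]
tray_tab [(0.62, array([257., 300.]), array([0.473, 0.159, 0.041]))]
tray_nose []
toaster_mouth [(0.28, array([265.,  87.]), array([0.595, 0.168, 0.03 ]))]
```

View pics/w4.png

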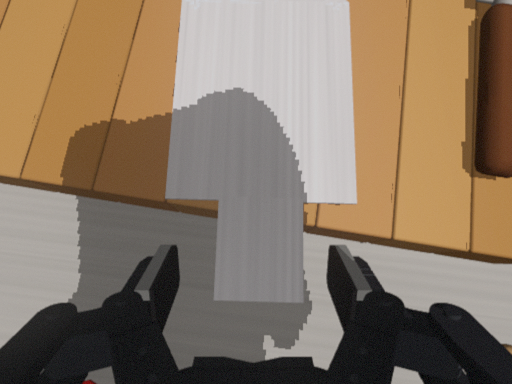

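The tab is centred between the fingers, tab end at (259,300), with the block edge at row ~210. I lower the gripper around the tab and pinch gently.

```bash
python3 -m creep '[[[0.8,0,-0.04,-0.2,0,0,0],[0.8,0,0,-0.175,0,0,0],[0.8,0,0,0,0,0,0],[0.4,0,0,0,0,0,0],[0.4,0,0,0,0,0,0],[0.4,0,0,0,0,0,0],[0.4,0,0,0,0,0,0]]]' 40; python3 -m creep '[[[0.3,0,0,0,0,0,0],[0.3,0,0,0,0,0,0],[0.3,0,0,0,0,0,0]]]' 40
```

```text
time: 21.08
tcp_pos: [0.4938, 0.1601, 0.0273]
eef_rot: [0.964, 0.062, 0.259, -0.016]
wrist_force: [-1.2, -0.3, 1.3]
gripper_width: 0.0426
grasp_force: 40.4
time: 21.45
tcp_pos: [0.4939, 0.1601, 0.0272]
eef_rot: [0.964, 0.062, 0.259, -0.016]
wrist_force: [-1.0, -0.1, 2.5]
gripper_width: 0.0422
grasp_force: 40.4
```

```bash
python3 -m creep '[[[0.3,0,0,0,0,0,0],[0.3,0,0,0.05,0,0,0],[0.3,0,0,0.1,0,0,0],[0.3,0,0,0.15,0,0,0],[0.3,0,0,0.2,0,0,0],[0.3,0,0,0.3,0,0,0],[0.3,0,0,0.3,0,0,0],[0.3,0,0,0,0,0,0]]]' 70; python3 rel.py 30 7; python3 b.py w5 | grep -v board
```

```text
time: 22.45
tcp_pos: [0.4945, 0.1602, 0.095]
eef_rot: [0.963, 0.061, 0.26, -0.016]
wrist_force: [0.3, 0.2, -0.4]
gripper_width: 0.0411
grasp_force: 70.9
pos [0.4945 0.1602 0.095 ] turn units [ 0.01  0.04 -0.05] j [-0.05  0.95 -0.83  2.47  2.17  1.04  2.17]
{'time': 22.45, 'tcp_pos': [0.4945, 0.1602, 0.095], 'eef_rot': [0.9635, 0.0614, 0.2601, -0.0158], 'wrist_force': [0.2825, 0.245, -0.4172], 'gripper_width': 0.0411, 'grasp_force': 70.8576}
(array([0.49 , 0.16 , 0.257]), array([ 0.207,  0.016, -0.978]))
tray [(0.75, array([258.,  62.]), array([0.631, 0.174, 0.041]))]
tray_tab [(0.66, array([250., 309.]), array([0.462, 0.158, 0.041]))]
tray_nose []
toaster_mouth []
```

View pics/w5.png

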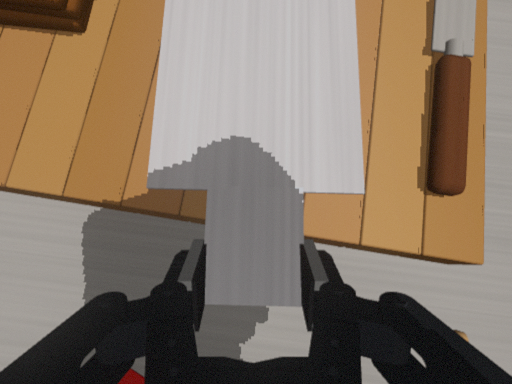

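```bash
cat > pnp.py <<'E'
from k import *
i=camera_info("wrist");K=np.array([[i["fx"],0,i["cx"]],[0,i["fy"],i["cy"]],[0,0,1.]]);Rc=cv2.Rodrigues(np.array(i["rvec"],float))[0];tc=np.array(i["tvec"],float).ravel()
ob=np.array([[-.115,.022,.001],[-.115,-.022,.001],[-.065,.022,.001],[-.065,-.022,.001],[-.065,.05,.001],[-.065,-.05,.001]])
def solve(px,nm):
    rv,t=[x.ravel() for x in cv2.solvePnPGeneric(ob,np.array(px,float),K,None,flags=cv2.SOLVEPNP_ITERATIVE)[1:3][0:2] and (cv2.solvePnP(ob,np.array(px,float),K,None)[1:])]
    Rw=Rc.T@cv2.Rodrigues(rv)[0];o=Rc.T@(t-tc)
    print(nm,"yaw %.1f pitch(nose up) %.1f roll %.1f"%tuple(np.degrees([np.arctan2(Rw[1,0],Rw[0,0]),np.arcsin(Rw[2,0]),np.arcsin(Rw[2,1])])),"origin",o.round(4),"reproj",np.abs(cv2.projectPoints(ob,rv,t,K,None)[0][:,0]-px).max().round(1))
E
python3 -c "
from pnp import *
solve([(215,300),(303,300),(219,199),(305,203),(167,198),(356,203)],'w4')
solve([(204,305),(302,305),(208,190),(304,192),(149,187),(363,193)],'w5')"
```

```text
w4 yaw 5.8 pitch(nose up) 2.9 roll 1.8 origin [0.5863 0.1658 0.0861] reproj 1.4
w5 yaw 5.9 pitch(nose up) 2.4 roll 1.2 origin [0.5866 0.1694 0.1067] reproj 2.3
```

```bash
python3 -m creep '[[[0.3,0,-0.2,0.5,0,0,0],[0.3,0,-0.5,0.6,0,0,-0.2],[0.3,0,-0.6,0.5,0,0,-0.3],[0.3,0,-0.6,0.2,0,0,-0.3],[0.3,0,-0.6,0,0,0,-0.3],[0.3,0,-0.6,0,0,0,-0.3],[0.3,0,-0.5,0,0,0,0],[0.3,0,0,0,0,0,0]]]'; python3 rel.py 30 0; python3 b.py w6 | grep -v board; python3 - <<'E'
from h import *
for c in("scene","side"):
    cv2.imwrite(f"pics/{c}1.png",camera(c))
    for n in("toaster_mouth","toaster","tray_nose","tray_tab"): print(c,n,[(round(r["confidence"],2),np.round(r["location"],1),at(c,r["location"],.03 if n!="toaster" else 0).round(3)) for r in tip_of(c,n)[:3]])
E
```

```text
time: 23.75
tcp_pos: [0.493, -0.059, 0.2002]
eef_rot: [0.966, -0.0, 0.258, 0.001]
wrist_force: [-0.7, 0.5, -1.7]
gripper_width: 0.0409
grasp_force: 71.0
pos [ 0.493  -0.059   0.2002] turn units [ 0.03 -0.02  0.01] j [ 0.52  0.61 -0.77  2.46  2.23  0.55  2.5 ]
{'time': 23.75, 'tcp_pos': [0.493, -0.059, 0.2002], 'eef_rot': [0.9661, -0.0, 0.2581, 0.0015], 'wrist_force': [-0.7194, 0.4803, -1.6731], 'gripper_width': 0.0409, 'grasp_force': 71.0413}
(array([ 0.49 , -0.056,  0.364]), array([ 0.204, -0.01 , -0.979]))
tray [(0.92, array([258.,  65.]), array([ 0.698, -0.06 ,  0.041]))]
tray_tab [(0.85, array([252., 302.]), array([ 0.454, -0.054,  0.041]))]
tray_nose []
toaster_mouth [(0.86, array([386.,  84.]), array([ 0.683, -0.2  ,  0.03 ]))]
scene toaster_mouth []
scene toaster [(0.69, array([173.8, 195.4]), array([ 0.685, -0.208,  0.   ]))]
scene tray_nose [(0.84, array([388.3, 252.4]), array([0.349, 0.417, 0.03 ])), (0.74, array([230. , 135.2]), array([ 0.387, -0.266,  0.03 ])), (0.67, array([200.5, 178.4]), array([ 0.588, -0.184,  0.03 ]))]
scene tray_tab [(0.9, array([254.4, 142.2]), array([ 0.345, -0.182,  0.03 ])), (0.88, array([420.9, 212.7]), array([0.158, 0.398, 0.03 ])), (0.8, array([285. , 138.8]), array([ 0.254, -0.12 ,  0.03 ]))]
side toaster_mouth [(0.84, array([322. , 238.9]), array([ 0.687, -0.203,  0.03 ]))]
side toaster [(0.75, array([321.7, 242.8]), array([ 0.689, -0.197,  0.   ])), (0.43, array([296.7, 141.3]), array([0.688, 0.379, 0.   ]))]
side tray_nose [(0.97, array([229.8, 267.4]), array([ 0.357, -0.288,  0.03 ])), (0.79, array([214.3, 142.2]), array([0.324, 0.38 , 0.03 ])), (0.7, array([309.6, 172.8]), array([0.702, 0.138, 0.03 ]))]
side tray_tab [(0.84, array([194.4, 239.5]), array([ 0.238, -0.154,  0.03 ])), (0.69, array([257.4, 181.5]), array([0.488, 0.113, 0.03 ])), (0.65, array([208.9, 188.2]), array([0.295, 0.098, 0.03 ]))]
```

View pics/w6.png

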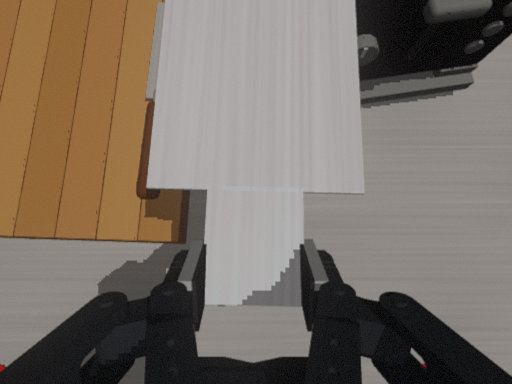

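The view shows the grey sill bar at the toaster's foot to the right of the tray, with its right end at (474,74). It is partly hidden by the tray, so I shift left and up to see all of it.

```bash
python3 -m creep '[[[0.3,0,0.3,0.2,0,0,0],[0.3,0,0.4,0.4,0,0,0],[0.3,0,0.4,0.4,0,0,0],[0.3,0,0.1,0,0,0,0],[0.3,0,0,0,0,0,0]]]'; python3 rel.py 30 0; python3 b.py w7 | grep -v board; python3 -c "
import cv2;i=cv2.imread('pics/w7.png');cv2.imwrite('pics/w7c.png',cv2.resize(i[0:192,312:512],None,fx=4,fy=3,interpolation=cv2.INTER_CUBIC))"
```

```text
time: 25.18
tcp_pos: [0.4934, 0.0158, 0.2605]
eef_rot: [0.966, 0.003, 0.259, 0.001]
wrist_force: [-0.0, 0.6, -0.2]
gripper_width: 0.041
grasp_force: 71.0
pos [0.4934 0.0158 0.2605] turn units [ 0.03 -0.01 -0.06] j [ 0.22  0.4  -0.59  2.4   1.9   0.37  2.62]
{'time': 25.175, 'tcp_pos': [0.4934, 0.0158, 0.2605], 'eef_rot': [0.966, 0.0028, 0.2586, 0.0006], 'wrist_force': [-0.0186, 0.6007, -0.2445], 'gripper_width': 0.041, 'grasp_force': 71.0357}
(array([0.49 , 0.016, 0.423]), array([ 0.203, -0.011, -0.979]))
tray [(0.56, array([259.,  63.]), array([0.738, 0.008, 0.041]))]
tray_tab [(0.58, array([249., 304.]), array([0.443, 0.019, 0.041]))]
tray_nose []
toaster_mouth [(0.94, array([426., 110.]), array([ 0.679, -0.205,  0.03 ]))]
```

View pics/w7c.png

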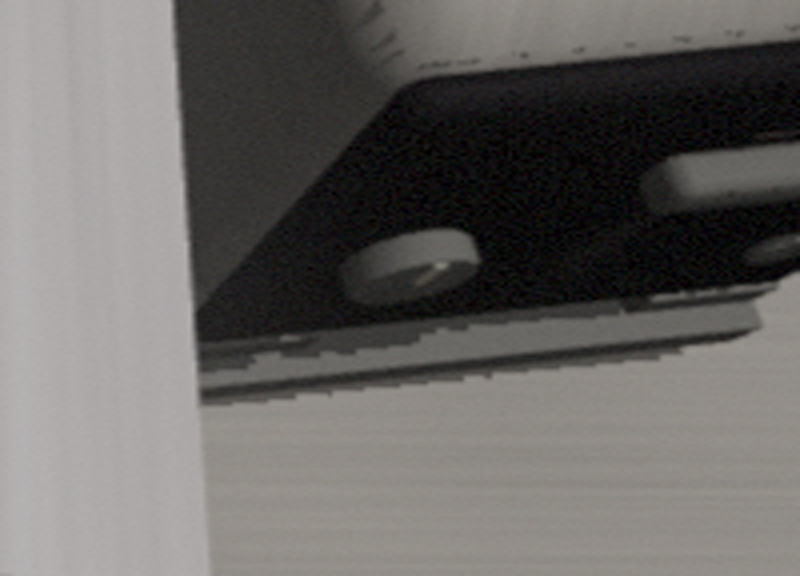

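```bash
python3 -c "
from h import *
print(camera_info('wrist')['fx'])
for p in [(362,130),(431,120),(500.8,110),(501,105),(362,115),(504,96.7),(426,110)]: print(p,at('wrist',p,.03).round(4))
for p in [(362,103),(411,27),(504,14)]: print(p,at('wrist',p,.195).round(4),at('wrist',p,.02).round(4))
print(np.round(boxes_of('wrist','toaster')[0]['extent']))
for c in('scene','side'):
  camera(c); print(c,boxes_of(c,'toaster')[0])
"
python3 -c "
import cv2
a=cv2.imread('pics/side1.png')[170:266,300:420];b=cv2.imread('pics/scene1.png')[140:260,70:200]
cv2.imwrite('pics/sc.png',cv2.hconcat([cv2.resize(a,(400,400),interpolation=cv2.INTER_CUBIC),cv2.resize(b,(400,400),interpolation=cv2.INTER_CUBIC)]))"
```

```text
332.54131282376
(362, 130) [ 0.6522 -0.1216  0.03  ]
(431, 120) [ 0.666 -0.21   0.03 ]
(500.8, 110) [ 0.68   -0.3007  0.03  ]
(501, 105) [ 0.687 -0.302  0.03 ]
(362, 115) [ 0.6725 -0.123   0.03  ]
(504, 96.7) [ 0.6985 -0.3076  0.03  ]
(426, 110) [ 0.6797 -0.2051  0.03  ]
(362, 103) [ 0.6057 -0.0654  0.195 ] [ 0.6941 -0.1276  0.02  ]
(411, 27) [ 0.6705 -0.1081  0.195 ] [ 0.8086 -0.2031  0.02  ]
(504, 14) [ 0.6826 -0.1831  0.195 ] [ 0.8299 -0.3354  0.02  ]
[356.   0. 512. 132.]
scene {'extent': [77.7, 148.8, 197.9, 264.8], 'confidence': 0.58}
side {'extent': [307.8, 172.8, 413.1, 263.2], 'confidence': 0.64}
```

View pics/sc.png

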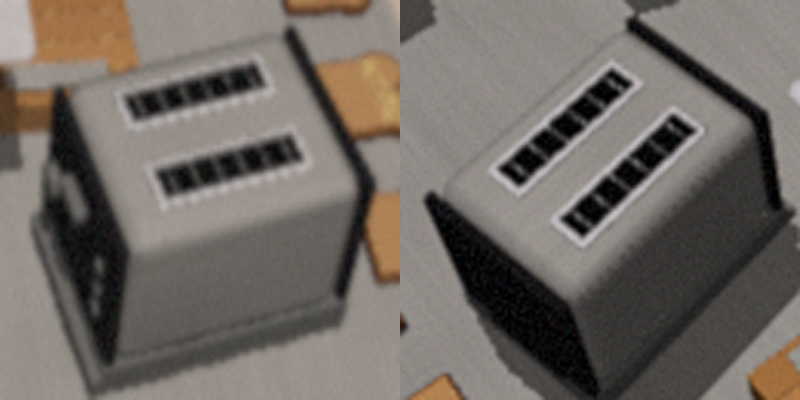

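The sill runs across the toaster's front from about (0.652,-0.122) to (0.680,-0.301), so its yaw is about 8.5°. The mouth is near (0.683,-0.204). One more reading from further left will fix the left corner numerically.

```bash
python3 -m creep '[[[0.3,0,0.3,0,0,0,0],[0.3,0,0.4,0,0,0,0],[0.3,0,0.2,0,0,0,0],[0.3,0,0,0,0,0,0]]]'; python3 - <<'E'
from h import *
im=camera("wrist");cv2.imwrite("pics/w8.png",im)
for n in("toaster_mouth","toaster"): print(n,[(round(r["confidence"],2),np.round(r["location"],1),at("wrist",r["location"],.03 if n!="toaster" else 0).round(4)) for r in tip_of("wrist",n)[:2]])
print(boxes_of("wrist","toaster")[:1])
g=cv2.cvtColor(im,cv2.COLOR_BGR2GRAY)
for r in range(96,150,3): print(r,g[r,352:512:4].tolist())
E
```

```text
time: 26.22
tcp_pos: [0.4939, 0.0708, 0.2612]
eef_rot: [0.966, 0.003, 0.259, 0.0]
wrist_force: [-0.3, 0.7, -1.2]
gripper_width: 0.0411
grasp_force: 71.0
toaster_mouth [(0.73, array([471.8, 110.1]), array([ 0.6812, -0.2105,  0.03  ]))]
toaster [(0.57, array([458.1, 118.7]), array([ 0.6827, -0.2117,  0.    ]))]
[{'extent': [361.9, 0.0, 512.0, 137.0], 'confidence': 0.72}]
96 [167, 168, 101, 84, 83, 81, 82, 78, 82, 39, 36, 36, 60, 57, 44, 49, 18, 16, 7, 8, 2, 8, 19, 13, 2, 35, 43, 41, 42, 42, 46, 36, 15, 4, 8, 11, 9, 18, 17, 13]
99 [168, 169, 105, 84, 83, 81, 82, 81, 82, 39, 40, 37, 56, 57, 50, 27, 17, 10, 13, 11, 12, 8, 8, 14, 17, 34, 43, 34, 37, 35, 28, 10, 16, 7, 7, 9, 9, 6, 12, 6]
102 [170, 168, 115, 83, 84, 83, 82, 80, 79, 51, 38, 35, 58, 64, 52, 11, 14, 10, 23, 19, 6, 16, 14, 19, 13, 18, 25, 32, 23, 15, 6, 17, 10, 7, 2, 15, 18, 31, 47, 55]
105 [169, 167, 121, 79, 80, 84, 81, 81, 80, 73, 32, 37, 53, 59, 10, 11, 19, 15, 20, 9, 23, 4, 13, 16, 10, 16, 22, 9, 11, 11, 17, 25, 45, 47, 53, 53, 58, 51, 55, 58]
108 [167, 168, 128, 85, 83, 83, 83, 82, 82, 84, 34, 37, 40, 34, 24, 22, 22, 15, 1
[... 1863 characters left out ...]
 139, 140, 140, 138, 138, 138, 138, 137, 138, 140, 137, 138, 140, 139, 139, 138, 139]
141 [170, 169, 168, 145, 143, 143, 143, 145, 146, 144, 144, 143, 143, 144, 143, 144, 142, 144, 141, 142, 143, 142, 140, 143, 138, 141, 139, 139, 138, 139, 141, 140, 139, 139, 139, 140, 140, 141, 139, 141]
144 [170, 169, 168, 145, 145, 145, 145, 143, 145, 143, 143, 145, 145, 143, 144, 143, 142, 144, 144, 143, 141, 142, 139, 139, 139, 141, 139, 138, 137, 140, 138, 137, 137, 136, 139, 137, 136, 139, 139, 136]
147 [167, 168, 166, 142, 141, 145, 145, 141, 144, 143, 146, 144, 141, 144, 145, 145, 143, 143, 143, 144, 142, 144, 145, 145, 143, 142, 143, 143, 141, 141, 142, 141, 140, 142, 140, 140, 140, 141, 140, 139]
```

```bash
python3 - <<'E'
from h import *
g=cv2.cvtColor(cv2.imread("pics/w7.png"),cv2.COLOR_BGR2GRAY)
for r in range(92,126,2): print(r,g[r,440:512:3].tolist())
d=np.array([.4934,.0158,.2605])-np.array([.4939,.0708,.2612])
P=np.array([at("wrist",p,.03) for p in [(410,129),(430,126.3),(450,123.3),(470,120.4),(490,117.3)]]);print(P.round(4),np.degrees(np.arctan(-np.polyfit(P[:,1],P[:,0],1)[0])))
print("left",at("wrist",(402,129.5),.03))
for p in [(500,105),(500,110),(503,100)]:print("right",p,at("wrist",p,.03-d[2])+[d[0],d[1],d[2]])
E
```

```text
92 [6, 18, 20, 8, 23, 16, 9, 0, 8, 14, 15, 14, 10, 15, 4, 19, 15, 16, 14, 2, 7, 7, 13, 118]
94 [13, 2, 13, 4, 12, 4, 10, 15, 9, 24, 20, 17, 12, 0, 3, 14, 6, 8, 13, 22, 34, 79, 103, 143]
96 [18, 21, 14, 9, 9, 16, 11, 15, 15, 20, 17, 19, 10, 12, 31, 26, 40, 55, 81, 96, 87, 76, 121, 142]
98 [11, 11, 6, 22, 16, 14, 15, 11, 16, 1, 21, 22, 78, 83, 99, 66, 74, 61, 54, 42, 35, 120, 141, 141]
100 [20, 8, 6, 15, 14, 15, 24, 48, 47, 35, 34, 31, 71, 55, 42, 42, 37, 42, 51, 63, 107, 140, 142, 141]
102 [19, 18, 35, 43, 54, 57, 56, 56, 57, 53, 28, 39, 41, 43, 64, 79, 91, 97, 104, 104, 112, 141, 137, 140]
104 [56, 56, 59, 57, 57, 58, 54, 55, 61, 94, 75, 88, 94, 105, 103, 103, 102, 105, 103, 103, 104, 143, 141, 142]
106 [61, 64, 62, 86, 90, 87, 89, 101, 103, 104, 104, 104, 106, 105, 101, 102, 102, 103, 101, 102, 106, 142, 142, 146]
108 [103, 104, 105, 104, 104, 107, 105, 100, 102, 104, 105, 105, 106, 102, 104, 105, 103, 103, 101, 105, 100, 136, 140, 142]
110 [105, 105, 103, 104, 104, 102, 104, 103, 105, 104, 104, 103, 106, 104, 103, 102, 93, 85, 72, 55, 109, 141, 142, 142]
112 [105, 105, 105, 101, 10
[... 449 characters left out ...]
, 67, 74, 80, 79, 83, 87, 120, 119, 121, 139, 141, 142, 141, 141, 140, 140, 142, 141, 143, 142]
122 [68, 73, 84, 81, 110, 120, 119, 135, 141, 138, 140, 140, 139, 140, 142, 140, 141, 143, 142, 142, 139, 143, 142, 143]
124 [119, 120, 136, 139, 138, 141, 138, 139, 138, 137, 138, 140, 140, 142, 140, 141, 140, 142, 143, 140, 141, 140, 140, 140]
[[ 0.6548 -0.1292  0.03  ]
 [ 0.6586 -0.1549  0.03  ]
 [ 0.6627 -0.1807  0.03  ]
 [ 0.6668 -0.2066  0.03  ]
 [ 0.6711 -0.2327  0.03  ]] 8.953867306063767
left [ 0.6541089 -0.1189923  0.03     ]
right (500, 105) [ 0.68729417 -0.30254263  0.03      ]
right (500, 110) [ 0.68036879 -0.30147799  0.03      ]
right (503, 100) [ 0.6942833  -0.30748184  0.03      ]
```

```bash
python3 - <<'E'
from pnp import *
g=cv2.cvtColor(cv2.imread("pics/w8.png"),cv2.COLOR_BGR2GRAY).astype(int)
def edges(r,lo,hi):
    d=np.abs(np.diff(cv2.GaussianBlur(g[r].astype(np.float32).reshape(1,-1),(5,1),0)[0]));return lo+np.argmax(d[lo:hi])+.5
z=.2612+.0145
for r in (20,60,100,140,175):
    l,rr=edges(r,130,185),edges(r,335,380);a,b=at("wrist",(l,r),z),at("wrist",(rr,r),z);print(r,l,rr,a.round(4),b.round(4),"mid",((a+b)/2).round(4),"w",np.linalg.norm(a-b).round(4))
for r in (200,215,230):
    l,rr=edges(r,190,225),edges(r,285,320);a,b=at("wrist",(l,r),z),at("wrist",(rr,r),z);print(r,l,rr,"mid",((a+b)/2).round(4),"w",np.linalg.norm(a-b).round(4))
print(g[180:200,170].tolist(),g[295:315,250].tolist())
o=ctrl.get_obs();print(np.round(o['tcp_pos'],4))
E
```

```text
20 162.5 355.5 [0.6113 0.1162 0.2757] [0.6118 0.0171 0.2757] mid [0.6116 0.0666 0.2757] w 0.0991
60 158.5 357.5 [0.5884 0.1168 0.2757] [0.5888 0.0175 0.2757] mid [0.5886 0.0671 0.2757] w 0.0993
100 154.5 359.5 [0.5667 0.1174 0.2757] [0.5671 0.0179 0.2757] mid [0.5669 0.0676 0.2757] w 0.0994
140 150.5 361.5 [0.5462 0.1179 0.2757] [0.5466 0.0183 0.2757] mid [0.5464 0.0681 0.2757] w 0.0996
175 146.5 363.5 [0.5292 0.1186 0.2757] [0.5295 0.0185 0.2757] mid [0.5294 0.0685 0.2757] w 0.1001
200 206.5 302.5 mid [0.5176 0.0688 0.2757] w 0.0436
215 205.5 303.5 mid [0.5108 0.0688 0.2757] w 0.044
230 204.5 303.5 mid [0.5041 0.069  0.2757] w 0.0441
[173, 173, 173, 171, 173, 176, 174, 172, 138, 76, 70, 75, 74, 73, 72, 73, 71, 73, 75, 72] [114, 107, 109, 110, 108, 109, 110, 109, 108, 110, 125, 137, 141, 138, 137, 137, 138, 140, 138, 139]
[0.4937 0.0688 0.261 ]
```

```bash
python3 - <<'E'
from k import *
q=np.array(ctrl.get_obs()['joint_pos']);print(q.round(2))
for p in([.49,-.08,.2],[.483,-.237,.12],[.483,-.237,.02],[.56,-.226,.02],[.651,-.212,.02],[.6,-.22,.02]):
    a=ik(np.array(p),tgt(30.6,10),12,seed=q)
    if len(a): q=a[np.argmin(np.abs(a-q).max(1))];print(p,len(a),q.round(2))
    else: print(p,0)
camera("side")
for n in("tub","carton"): print(n,[at("side",r["location"],0).round(3) for r in tip_of("side",n)[:1]])
E
```

```text
[ 0.07  0.41 -0.59  2.38  1.77  0.44  2.61]
[0.49, -0.08, 0.2] 4 [ 0.68  0.62 -0.78  2.44  2.4   0.41  2.64]
[0.483, -0.237, 0.12] 8 [ 0.97  0.83 -0.63  2.29  2.86  0.29  2.65]
[0.483, -0.237, 0.02] 9 [ 0.89  1.05 -0.5   2.3   3.1   0.51  2.49]
[0.56, -0.226, 0.02] 8 [ 0.77  1.03 -0.47  2.14  3.04  0.39  2.45]
[0.651, -0.212, 0.02] 8 [ 0.63  1.04 -0.43  1.93  2.93  0.23  2.45]
[0.6, -0.22, 0.02] 8 [ 0.7   1.03 -0.45  2.05  3.02  0.32  2.41]
tub [array([ 0.408, -0.525,  0.   ])]
carton [array([ 0.578, -0.547,  0.   ])]
```

```bash
python3 -m creep '[[[0.3,-0.2,-0.2,-0.2,0,0,0],[0.3,-0.2,-0.5,-0.4,0,0,0],[0.3,-0.1,-0.7,-0.4,0,0,0.2],[0.3,0,-0.7,-0.3,0,0,0.3],[0.3,0,-0.7,-0.2,0,0,0.3],[0.3,0,-0.7,-0.2,0,0,0.3],[0.3,0,-0.7,-0.3,0,0,0.3],[0.3,0,-0.5,-0.3,0,0,0.3]]]'; python3 rel.py 30.6 10
```

```text
time: 27.58
tcp_pos: [0.4635, -0.2136, 0.1229]
eef_rot: [0.963, 0.073, 0.258, -0.017]
wrist_force: [0.6, 0.9, 0.5]
gripper_width: 0.0414
grasp_force: 71.1
pos [ 0.4635 -0.2136  0.1229] turn units [ 0.06 -0.12  0.29] j [ 0.95  0.82 -0.65  2.39  2.8   0.4   2.63]
```

```bash
python3 -m creep '[[[0.3,0.1,-0.2,-0.4,0,-0.12,0.29],[0.3,0.1,-0.2,-0.4,0,0,0],[0.3,0,0,-0.4,0,0,0],[0.3,0,0,0,0,0,0]]]'; python3 rel.py 30.6 10; cat > line.py <<'E'
from h import *
import sys
o=ctrl.get_obs();im=camera("wrist");cv2.imwrite("pics/%s.png"%sys.argv[1],im);g=cv2.cvtColor(im,cv2.COLOR_BGR2GRAY)
z=o['tcp_pos'][2]+.0145
def edges(r,lo,hi):
    d=np.abs(np.diff(cv2.GaussianBlur(g[r].astype(np.float32).reshape(1,-1),(5,1),0)[0]));return lo+np.argmax(d[lo:hi])+.5
M=[]
for r in (20,60,100,140,175):
    a,b=at("wrist",(edges(r,130,185),r),z),at("wrist",(edges(r,335,380),r),z);M.append((a+b)/2);print(r,M[-1].round(4),np.linalg.norm(a-b).round(4))
M=np.array(M);k=np.polyfit(M[:,0],M[:,1],1);yaw=np.arctan(k[0]);u=np.array([np.cos(yaw),np.sin(yaw)])
p=np.array([.680,-.208]);y85=np.radians(8.5);U=np.array([np.cos(y85),np.sin(y85)]);N=np.array([-U[1],U[0]])
t=o['tcp_pos'];nose=np.array([t[0],np.polyval(k,t[0])])+u*.1593
print("tray yaw",np.degrees(yaw).round(2),"nose",nose.round(4),"rel mouth: depth",((nose-p)@U).round(4),"left",((nose-p)@N).round(4),"tcp",np.round(t,4))
for n in("toaster_mouth",): print([(round(r["confidence"],2),np.round(r["location"]),at("wrist",r["location"],.03).round(4)) for r in tip_of("wrist",n)[:2]])
E
python3 line.py w9
```

```text
time: 28.08
tcp_pos: [0.475, -0.2345, 0.0501]
eef_rot: [0.961, 0.085, 0.262, -0.022]
wrist_force: [0.2, -0.1, -0.3]
gripper_width: 0.0409
grasp_force: 71.1
pos [ 0.475  -0.2345  0.0501] turn units [ 0.03 -0.03 -0.02] j [ 0.95  1.   -0.59  2.33  2.94  0.48  2.63]
20 [ 0.5939 -0.2156  0.0646] 0.1008
60 [ 0.5707 -0.2191  0.0646] 0.1008
100 [ 0.5488 -0.2225  0.0646] 0.1008
140 [ 0.5282 -0.2256  0.0646] 0.1009
175 [ 0.511  -0.2282  0.0646] 0.1013
tray yaw 8.65 nose [ 0.6325 -0.2097] rel mouth: depth -0.0472 left 0.0053 tcp [ 0.475  -0.2345  0.0501]
[]
```

```bash
python3 -m creep '[[[0.3,0.1,0,-0.1,0,0,0],[0.3,0.2,0,-0.15,0,0,0],[0.3,0.2,-0.01,-0.08,0,0,0],[0.3,0,0,0,0,0,0],[0.3,0,0,0,0,0,0]]]'; python3 line.py w10; python3 - <<'E'
import cv2
g=cv2.cvtColor(cv2.imread("pics/w10.png"),cv2.COLOR_BGR2GRAY)
for r in range(0,110,6): print(r,g[r,0:160:6].tolist(),'|',g[r,360:512:6].tolist())
E
```

```text
time: 28.8
tcp_pos: [0.5057, -0.2345, 0.0318]
eef_rot: [0.961, 0.086, 0.263, -0.022]
wrist_force: [-0.1, 0.3, -1.6]
gripper_width: 0.041
grasp_force: 71.1
20 [ 0.623  -0.216   0.0463] 0.1
60 [ 0.5999 -0.2196  0.0463] 0.1001
100 [ 0.5782 -0.2229  0.0463] 0.1001
140 [ 0.5577 -0.226   0.0463] 0.1001
175 [ 0.5407 -0.2286  0.0463] 0.1005
tray yaw 8.69 nose [ 0.6631 -0.2099] rel mouth: depth -0.0169 left 0.0006 tcp [ 0.5057 -0.2345  0.0318]
[]
0 [132, 130, 133, 132, 132, 129, 132, 132, 131, 129, 130, 127, 128, 125, 127, 130, 129, 127, 74, 74, 76, 79, 77, 75, 74, 79, 79] | [80, 78, 78, 75, 75, 102, 127, 129, 131, 132, 129, 131, 130, 129, 130, 132, 133, 134, 133, 131, 132, 127, 129, 129, 127, 128]
6 [129, 129, 125, 130, 130, 131, 133, 130, 132, 133, 131, 133, 132, 134, 133, 132, 131, 132, 128, 116, 88, 122, 109, 77, 106, 89, 79] | [80, 80, 76, 81, 77, 82, 132, 135, 129, 130, 129, 130, 129, 129, 128, 133, 134, 131, 131, 128, 129, 128, 132, 133, 131, 130]
12 [128, 128, 128, 125, 129, 130, 130, 129, 130, 129, 130, 132, 133, 131, 134, 134, 134, 135, 134, 133, 133, 131, 133, 131, 130, 130, 130] |
[... 3785 characters left out ...]
, 135, 135, 135, 163] | [136, 134, 136, 137, 133, 130, 129, 131, 129, 130, 130, 129, 128, 132, 129, 129, 129, 131, 132, 133, 129, 130, 124, 128, 123, 128]
102 [130, 131, 127, 126, 126, 128, 127, 131, 133, 135, 134, 135, 127, 129, 131, 132, 130, 130, 134, 136, 131, 134, 131, 132, 134, 135, 163] | [138, 133, 134, 132, 130, 130, 128, 135, 136, 137, 133, 133, 132, 130, 129, 127, 128, 129, 129, 130, 129, 129, 127, 132, 131, 131]
108 [126, 128, 127, 126, 128, 129, 128, 129, 129, 128, 128, 130, 130, 132, 133, 136, 133, 135, 132, 128, 131, 132, 132, 135, 137, 136, 163] | [142, 134, 134, 132, 129, 131, 133, 134, 134, 130, 131, 129, 129, 136, 136, 135, 136, 133, 130, 132, 128, 126, 128, 126, 128, 129]
```

```bash
python3 -m creep '[[[0.3,0,0,-0.1,0,0,0],[0.3,0,0,-0.09,0,0,0],[0.3,0,0,0,0,0,0],[0.3,0.1,0.01,0,0,0,0],[0.3,0.14,0.02,0,0,0,0],[0.3,0,0,0,0,0,0]]]'; python3 line.py w11; python3 - <<'E'
import cv2
g=cv2.cvtColor(cv2.imread("pics/w11.png"),cv2.COLOR_BGR2GRAY)
for r in range(0,44,3): print(r,g[r,60:164:4].tolist(),'|',g[r,356:452:4].tolist())
E
```

```text
time: 29.65
tcp_pos: [0.5218, -0.2327, 0.021]
eef_rot: [0.96, 0.086, 0.264, -0.021]
wrist_force: [0.2, 0.0, -0.8]
gripper_width: 0.0408
grasp_force: 71.1
20 [ 0.6385 -0.2142  0.0355] 0.1
60 [ 0.6154 -0.2177  0.0355] 0.1
100 [ 0.5937 -0.221   0.0355] 0.1
140 [ 0.5732 -0.2242  0.0355] 0.1
175 [ 0.5562 -0.227   0.0355] 0.0999
tray yaw 8.84 nose [ 0.6792 -0.2078] rel mouth: depth -0.0008 left 0.0003 tcp [ 0.5218 -0.2327  0.021 ]
[]
0 [129, 129, 127, 128, 131, 130, 128, 78, 73, 76, 75, 72, 72, 75, 73, 74, 73, 69, 72, 70, 69, 67, 67, 66, 69, 71] | [51, 48, 46, 45, 47, 45, 43, 45, 42, 37, 37, 46, 45, 40, 37, 41, 46, 132, 129, 129, 131, 131, 128, 129]
3 [126, 128, 128, 129, 130, 133, 130, 129, 128, 116, 75, 78, 77, 73, 74, 76, 76, 72, 76, 79, 79, 76, 80, 78, 76, 75] | [50, 47, 45, 49, 48, 44, 46, 46, 41, 43, 45, 38, 46, 37, 38, 44, 127, 131, 133, 133, 131, 135, 132, 129]
6 [126, 128, 130, 126, 128, 130, 128, 127, 128, 97, 75, 79, 77, 74, 72, 78, 75, 77, 75, 76, 77, 77, 76, 79, 78, 77] | [77, 76, 75, 76, 72, 73, 74, 70, 71, 75, 118, 122, 121, 120, 115, 115, 129, 130, 128, 128, 129, 132, 131, 
[... 2299 characters left out ...]
33, 133, 130, 133, 132, 131, 131, 134, 134, 136, 133, 132, 134] | [146, 130, 132, 131, 129, 128, 132, 131, 131, 129, 132, 133, 133, 134, 132, 131, 131, 129, 130, 128, 131, 132, 130, 133]
39 [128, 129, 131, 129, 127, 127, 127, 129, 131, 130, 131, 130, 132, 128, 127, 129, 132, 132, 131, 133, 133, 133, 135, 132, 134, 137] | [152, 134, 132, 129, 132, 131, 130, 130, 128, 129, 127, 131, 129, 133, 132, 131, 130, 132, 132, 130, 128, 128, 129, 130]
42 [131, 128, 130, 130, 131, 127, 129, 129, 129, 131, 128, 129, 131, 129, 130, 130, 130, 129, 130, 130, 131, 131, 132, 133, 134, 127] | [154, 130, 128, 131, 132, 132, 131, 132, 133, 130, 132, 132, 132, 130, 132, 132, 130, 131, 130, 131, 133, 135, 130, 134]
```

```bash
python3 -c "
from h import *
print(at('wrist',(421,5),0),at('wrist',(424,0),0),at('wrist',(388,4.5),0))"; python3 -m creep '[[[0.3,0.05,0.008,0,0,0,0],[0.3,0.05,0.007,0,0,0,0],[0.3,0.05,0.008,0,0,0,0],[0.3,0.05,0.007,0,0,0,0],[0.3,0,0,0,0,0,0]]]'
```

```text
[ 0.69705753 -0.31141079  0.        ] [ 7.01251666e-01 -3.13082224e-01 -2.77555756e-17] [ 0.69357595 -0.29026126  0.        ]
time: 30.38
tcp_pos: [0.5327, -0.2311, 0.0206]
eef_rot: [0.961, 0.086, 0.263, -0.021]
wrist_force: [-0.1, 0.3, -0.2]
gripper_width: 0.0411
grasp_force: 71.1
```

```bash
python3 -m creep '[[[0.3,0.08,0.012,0,0,0,0],[0.3,0.08,0.012,0,0,0,0],[0.3,0.08,0.012,0,0,0,0],[0.3,0.08,0.012,0,0,0,0],[0.3,0,0,0,0,0,0]]]'; python3 -m creep '[[[0.3,0.08,0.012,0,0,0,0],[0.3,0.08,0.012,0,0,0,0],[0.3,0.08,0.012,0,0,0,0],[0.3,0.08,0.012,0,0,0,0],[0.3,0,0,0,0,0,0]]]'; python3 line.py w12
```

```text
time: 31.0
tcp_pos: [0.5521, -0.2281, 0.0206]
eef_rot: [0.961, 0.086, 0.263, -0.021]
wrist_force: [-0.4, 0.8, -0.4]
gripper_width: 0.0413
grasp_force: 71.1
time: 31.62
tcp_pos: [0.5713, -0.2252, 0.0206]
eef_rot: [0.961, 0.086, 0.263, -0.021]
wrist_force: [-0.3, 0.8, -0.8]
gripper_width: 0.0411
grasp_force: 71.1
20 [ 0.6883 -0.207   0.0351] 0.1005
60 [ 0.6652 -0.2103  0.0351] 0.1
100 [ 0.6435 -0.2136  0.0351] 0.1
140 [ 0.6231 -0.2167  0.0351] 0.1001
175 [ 0.606  -0.2193  0.0351] 0.1004
tray yaw 8.55 nose [ 0.7288 -0.2008] rel mouth: depth 0.0493 left -0.0001 tcp [ 0.5713 -0.2252  0.0206]
[]
```

```bash
python3 - <<'E'
from h import *
g=cv2.cvtColor(cv2.imread("pics/w12.png"),cv2.COLOR_BGR2GRAY)
print("mouth px",pix("wrist",[[.68,-.208,.036],[.668,-.21,.03]]))
for c in (200,256,320): print(c,g[0:100:4,c].tolist())
for r in range(0,60,5): print(r,g[r,60:180:6].tolist(),'|',g[r,340:460:6].tolist())
E
```

```text
mouth px [[258.69988906  32.30535585]
 [258.25921935  60.59825463]]
200 [13, 24, 19, 15, 29, 97, 96, 98, 98, 98, 105, 167, 167, 168, 167, 168, 169, 168, 168, 169, 168, 168, 168, 167, 167]
256 [25, 20, 21, 20, 25, 95, 93, 95, 97, 160, 160, 160, 160, 161, 160, 160, 162, 161, 161, 163, 163, 162, 163, 164, 164]
320 [8, 15, 21, 16, 20, 77, 96, 97, 97, 162, 164, 165, 165, 164, 164, 166, 165, 165, 166, 166, 167, 165, 167, 168, 167]
0 [14, 7, 19, 18, 11, 11, 12, 15, 8, 14, 13, 15, 16, 18, 3, 14, 18, 14, 16, 10] | [15, 19, 6, 21, 12, 13, 7, 0, 4, 12, 2, 7, 14, 9, 11, 8, 10, 17, 15, 17]
5 [38, 15, 18, 16, 15, 9, 7, 7, 7, 11, 18, 9, 11, 12, 10, 7, 13, 11, 18, 20] | [22, 12, 19, 12, 8, 15, 5, 3, 14, 4, 12, 19, 4, 10, 15, 18, 12, 9, 13, 12]
10 [76, 15, 11, 13, 8, 13, 7, 12, 1, 4, 17, 14, 6, 17, 17, 14, 15, 16, 21, 17] | [20, 14, 13, 18, 25, 16, 15, 18, 18, 8, 15, 9, 9, 19, 8, 12, 21, 20, 14, 21]
15 [75, 58, 49, 41, 33, 30, 29, 24, 18, 16, 17, 3, 14, 19, 18, 12, 16, 19, 5, 21] | [23, 19, 24, 13, 20, 17, 17, 6, 17, 10, 12, 16, 21, 11, 19, 23, 10, 13, 19, 29]
20 [78, 46, 50, 51, 55, 48, 51, 54, 53, 
[... 646 characters left out ...]
7, 56, 50, 53, 50, 55, 56, 55, 55, 99, 95, 100, 56, 57, 58, 102, 159, 143] | [165, 163, 162, 44, 38, 44, 41, 40, 41, 42, 37, 39, 41, 40, 36, 39, 45, 121, 136, 136]
45 [74, 72, 74, 82, 58, 56, 54, 64, 52, 54, 81, 96, 98, 97, 100, 100, 83, 166, 158, 163] | [165, 163, 161, 98, 97, 99, 100, 97, 98, 96, 97, 97, 96, 98, 88, 91, 86, 135, 136, 136]
50 [77, 80, 76, 99, 96, 98, 98, 98, 94, 98, 97, 95, 96, 96, 97, 96, 98, 165, 161, 164] | [165, 163, 161, 101, 100, 96, 99, 97, 97, 99, 95, 96, 95, 94, 93, 94, 98, 134, 134, 136]
55 [114, 76, 70, 100, 99, 98, 96, 96, 97, 95, 96, 99, 98, 96, 97, 98, 95, 165, 164, 162] | [164, 162, 161, 108, 98, 100, 95, 99, 99, 98, 97, 98, 97, 97, 99, 96, 98, 136, 133, 135]
```

The slot opening spans cols ~160–355 and the tray enters between those edges, with no contact force. I continue to just before the roller, lowering 2.5 mm towards the floor.

```bash
python3 -m creep '[[[0.3,0.08,0.012,-0.01,0,0,0],[0.3,0.08,0.012,-0.01,0,0,0],[0.3,0.08,0.012,-0.01,0,0,0],[0.3,0.08,0.012,-0.01,0,0,0],[0.3,0,0,0,0,0,0]]]'; python3 -m creep '[[[0.3,0.08,0.012,0,0,0,0],[0.3,0.08,0.012,0,0,0,0],[0.3,0.08,0.012,0,0,0,0],[0.3,0,0,0,0,0,0]]]'
```

```text
time: 32.35
tcp_pos: [0.5905, -0.2223, 0.0182]
eef_rot: [0.961, 0.086, 0.263, -0.022]
wrist_force: [0.3, -0.4, -0.6]
gripper_width: 0.041
grasp_force: 71.1
time: 32.85
tcp_pos: [0.6049, -0.2201, 0.0182]
eef_rot: [0.961, 0.086, 0.263, -0.021]
wrist_force: [-0.2, -0.5, -0.8]
gripper_width: 0.0409
grasp_force: 71.1
```

```bash
for i in 1; do python3 -m creep '[[[0.3,0.04,0.006,0,0,0,0],[0.3,0.04,0.006,0,0,0,0],[0.3,0.04,0.006,0,0,0,0],[0.3,0,0,0,0,0,0]]]'; python3 -m creep '[[[0.3,0.04,0.006,0,0,0,0],[0.3,0.04,0.006,0,0,0,0],[0.3,0,0,0,0,0,0]]]'; done
```

```text
time: 33.35
tcp_pos: [0.6111, -0.2193, 0.0178]
eef_rot: [0.961, 0.086, 0.262, -0.022]
wrist_force: [-0.7, -0.6, -0.3]
gripper_width: 0.0412
grasp_force: 71.0
time: 33.72
tcp_pos: [0.6158, -0.2186, 0.0178]
eef_rot: [0.961, 0.086, 0.262, -0.022]
wrist_force: [-2.5, -0.7, -0.2]
gripper_width: 0.041
grasp_force: 71.1
```

```bash
python3 -m creep '[[[0.3,0.04,0.006,0,0,0,0],[0.3,0.04,0.006,0,0,0,0],[0.3,0,0,0,0,0,0]]]'; python3 -m creep '[[[0.3,0.04,0.006,0,0,0,0],[0.3,0.04,0.006,0,0,0,0],[0.3,0.04,0.006,0,0,0,0],[0.3,0,0,0,0,0,0]]]'
```

```text
time: 34.1
tcp_pos: [0.6216, -0.2177, 0.0181]
eef_rot: [0.961, 0.086, 0.263, -0.021]
wrist_force: [-1.1, -0.4, -1.9]
gripper_width: 0.0407
grasp_force: 71.1
time: 34.6
tcp_pos: [0.6289, -0.2167, 0.0183]
eef_rot: [0.961, 0.086, 0.263, -0.021]
wrist_force: [-1.3, 0.5, -1.4]
gripper_width: 0.0408
grasp_force: 71.1
```

```bash
python3 -m creep '[[[0.3,0.05,0.008,0,0,0,0],[0.3,0.05,0.007,0,0,0,0],[0.3,0.05,0.007,0,0,0,0],[0.3,0.05,0.008,0,0,0,0],[0.3,0,0,0,0,0,0]]]'; python3 line.py w13 | tail -2; python3 - <<'E'
from h import *
g=cv2.cvtColor(cv2.imread("pics/w13.png"),cv2.COLOR_BGR2GRAY)
for r in range(100,200,6): print(r,g[r,130:390:8].tolist())
print(g[290:325,250].tolist())
E
```

```text
time: 35.22
tcp_pos: [0.641, -0.2148, 0.0183]
eef_rot: [0.961, 0.086, 0.263, -0.021]
wrist_force: [-0.8, -0.5, -1.3]
gripper_width: 0.0408
grasp_force: 71.1
tray yaw 5.25 nose [ 0.7997 -0.1977] rel mouth: depth 0.1199 left -0.0075 tcp [ 0.641  -0.2148  0.0183]
[(0.88, array([252., 168.]), array([ 0.6803, -0.2067,  0.03  ]))]
100 [15, 17, 4, 21, 11, 10, 10, 17, 22, 14, 14, 12, 24, 9, 20, 26, 18, 22, 22, 20, 18, 16, 24, 21, 2, 13, 8, 15, 17, 4, 21, 19, 19]
106 [8, 9, 15, 0, 16, 9, 21, 18, 15, 10, 11, 21, 18, 18, 24, 27, 29, 31, 15, 20, 18, 22, 15, 17, 18, 13, 22, 19, 17, 14, 20, 5, 12]
112 [15, 22, 19, 19, 20, 13, 4, 20, 25, 13, 25, 5, 22, 20, 24, 25, 28, 26, 19, 25, 17, 17, 9, 19, 18, 19, 15, 20, 21, 20, 22, 4, 18]
118 [20, 11, 14, 23, 19, 17, 18, 11, 22, 26, 22, 20, 14, 26, 32, 31, 29, 29, 21, 27, 23, 24, 18, 24, 22, 12, 20, 15, 16, 22, 15, 21, 19]
124 [18, 16, 6, 27, 12, 16, 21, 19, 25, 21, 19, 19, 24, 25, 29, 28, 36, 35, 22, 27, 27, 18, 29, 20, 24, 18, 30, 21, 24, 24, 20, 21, 17]
130 [16, 16, 19, 22, 16, 18, 19, 19, 30, 27, 27, 25, 28, 25, 33, 25, 30, 30, 31, 29, 28, 31, 31, 31, 23
[... 1216 characters left out ...]
 213, 210, 210, 211, 144, 143, 143]
184 [139, 140, 174, 216, 210, 214, 214, 218, 212, 214, 216, 215, 215, 211, 216, 213, 213, 212, 213, 214, 213, 216, 214, 215, 217, 212, 213, 211, 211, 209, 143, 143, 142]
190 [118, 124, 123, 132, 121, 94, 135, 128, 132, 136, 218, 216, 215, 216, 217, 216, 217, 220, 222, 218, 217, 222, 216, 217, 216, 213, 213, 212, 211, 210, 144, 144, 144]
196 [83, 80, 73, 79, 73, 72, 75, 79, 77, 72, 217, 217, 216, 217, 215, 213, 217, 213, 217, 216, 218, 219, 77, 74, 68, 72, 72, 66, 70, 71, 76, 89, 100]
[175, 171, 169, 158, 146, 143, 145, 143, 144, 144, 145, 144, 142, 145, 146, 132, 118, 114, 116, 114, 115, 114, 113, 112, 115, 114, 114, 112, 113, 113, 115, 115, 115, 116, 112]
```

```bash
python3 -m creep '[[[0.3,0.03,0.0045,0,0,0,0],[0.3,0.03,0.0045,0,0,0,0],[0.3,0.03,0.0045,0,0,0,0],[0.3,0,0,0,0,0,0]]]'; python3 -m creep '[[[0.3,0.02,0.003,0,0,0,0],[0.3,0.02,0.003,0,0,0,0],[0.3,0,0,0,0,0,0]]]'
```

```text
time: 35.83
tcp_pos: [0.6459, -0.2141, 0.0181]
eef_rot: [0.961, 0.086, 0.263, -0.021]
wrist_force: [-1.7, -0.9, -2.2]
gripper_width: 0.041
grasp_force: 71.1
time: 36.2
tcp_pos: [0.6483, -0.2138, 0.0182]
eef_rot: [0.961, 0.086, 0.263, -0.021]
wrist_force: [-2.3, 0.1, -1.9]
gripper_width: 0.041
grasp_force: 71.1
```

```bash
python3 -m creep '[[[0.3,0.02,0.003,0,0,0,0],[0.3,0,0,0,0,0,0]]]'|sed -n 2p\;4p;python3 -m creep '[[[0.3,0.02,0.003,0,0,0,0],[0.3,0,0,0,0,0,0]]]'|sed -n 2p\;4p;python3 -m creep '[[[0.3,0.015,0.002,0,0,0,0],[0.3,0,0,0,0,0,0]]]'|sed -n 2p\;4p
```

```text
tcp_pos: [0.6494, -0.2136, 0.0181]
wrist_force: [-2.1, -0.1, -1.9]
tcp_pos: [0.6506, -0.2134, 0.0181]
wrist_force: [-2.4, -0.8, -1.7]
tcp_pos: [0.6515, -0.2133, 0.0181]
wrist_force: [-1.4, -0.1, -1.7]
```

```bash
python3 -m creep '[[[0.3,0.02,0.003,0,0,0,0],[0.3,0,0,0,0,0,0]]]'|sed -n 2p\;4p;python3 -m creep '[[[0.3,0.015,0.002,0,0,0,0],[0.3,0,0,0,0,0,0]]]'|sed -n 2p\;4p;python3 -m creep '[[[0.3,0.015,0.002,0,0,0,0],[0.3,0,0,0,0,0,0]]]'|sed -n 2p\;4p
```

```text
tcp_pos: [0.6522, -0.2132, 0.0178]
wrist_force: [-3.1, -0.8, -0.7]
tcp_pos: [0.6523, -0.2132, 0.0178]
wrist_force: [-5.9, -1.3, 1.4]
tcp_pos: [0.6523, -0.2133, 0.0177]
wrist_force: [-8.9, -0.1, 5.2]
```

The tray has hit the stop: the position stays at 0.6523 while the force rises to 9 N. I ease off and release.

```bash
python3 -m creep '[[[0.3,-0.02,-0.003,0,0,0,0],[0.6,0,0,0,0,0,0],[0.8,0,0,0,0,0,0],[0.8,0,0,0,0,0,0],[0.8,0,0,0,0,0,0]]]'; python3 line.py w14|tail -2; python3 - <<'E'
from h import *
g=cv2.cvtColor(cv2.imread("pics/w14.png"),cv2.COLOR_BGR2GRAY)
for r in range(145,205,5): print(r,g[r,130:390:10].tolist())
E
```

```text
time: 38.33
tcp_pos: [0.6536, -0.213, 0.0183]
eef_rot: [0.961, 0.086, 0.263, -0.021]
wrist_force: [0.3, -0.3, 1.2]
gripper_width: 0.0682
grasp_force: 0.0
tray yaw 8.27 nose [ 0.8113 -0.1898] rel mouth: depth 0.1325 left -0.0014 tcp [ 0.6536 -0.213   0.0183]
[(0.85, array([250., 193.]), array([ 0.6804, -0.2063,  0.03  ]))]
145 [13, 11, 27, 18, 9, 15, 12, 9, 17, 16, 20, 29, 26, 28, 28, 22, 17, 24, 21, 18, 13, 19, 21, 20, 17, 7]
150 [22, 18, 15, 17, 17, 22, 19, 17, 20, 24, 22, 30, 30, 34, 35, 29, 25, 26, 26, 25, 20, 24, 23, 19, 8, 21]
155 [20, 19, 17, 21, 20, 21, 25, 25, 22, 21, 14, 34, 35, 33, 31, 32, 27, 25, 23, 19, 25, 11, 18, 19, 16, 23]
160 [19, 22, 19, 9, 22, 19, 24, 28, 25, 27, 28, 36, 37, 35, 38, 25, 20, 27, 29, 27, 19, 17, 20, 14, 23, 12]
165 [23, 18, 22, 27, 26, 23, 22, 29, 23, 25, 30, 35, 38, 42, 32, 34, 30, 30, 28, 26, 25, 23, 25, 18, 16, 21]
170 [21, 22, 26, 19, 23, 20, 30, 29, 32, 30, 33, 34, 40, 38, 37, 39, 31, 36, 30, 28, 23, 23, 27, 16, 21, 16]
175 [31, 23, 34, 28, 32, 24, 28, 31, 36, 37, 36, 42, 40, 37, 41, 36, 36, 31, 32, 34, 28, 25, 26, 22, 20, 23]
180 [21, 30, 28, 25, 27, 26, 31, 32, 35, 41, 37, 40, 45, 44, 41, 41, 41, 43, 33, 34, 29, 24, 16, 20, 21, 17]
185 [72, 74, 137, 136, 138, 141, 140, 130, 125, 124, 115, 117, 93, 78, 67, 60, 55, 47, 38, 36, 28, 23, 20, 22, 24, 22]
190 [57, 80, 141, 137, 139, 139, 140, 141, 141, 145, 140, 218, 144, 214, 145, 137, 191, 133, 188, 136, 134, 132, 131, 132, 45, 141]
195 [85, 86, 85, 86, 87, 86, 82, 86, 142, 205, 214, 214, 212, 216, 215, 217, 217, 214, 183, 196, 200, 153, 209, 186, 55, 54]
200 [141, 120, 138, 121, 85, 127, 88, 142, 161, 216, 215, 216, 213, 215, 215, 217, 217, 214, 145, 146, 143, 145, 145, 145, 142, 143]
```

```bash
python3 -m creep '[[[0.8,-0.05,-0.01,0.1,0,0,0],[0.8,-0.25,-0.04,0.4,0,0,0],[0.8,-0.3,-0.05,0.5,0,0,0],[0.8,-0.3,-0.05,0.3,0,0,0],[0.8,0,0,0,0,0,0]]]'; python3 - <<'E'
from h import *
im=camera("wrist");cv2.imwrite("pics/w15.png",im);g=cv2.cvtColor(im,cv2.COLOR_BGR2GRAY)
for n in("toaster_mouth","tray_tab"): print(n,[(round(r["confidence"],2),np.round(r["location"]),at("wrist",r["location"],.031).round(4)) for r in tip_of("wrist",n)[:2]])
print(pix("wrist",[[.68,-.208,.03],[.631,-.2155,.032]]))
for r in range(80,220,5): print(r,g[r,140:372:8].tolist())
E
```

```text
time: 39.05
tcp_pos: [0.5985, -0.223, 0.0973]
eef_rot: [0.961, 0.086, 0.263, -0.021]
wrist_force: [0.7, -0.3, -0.3]
gripper_width: 0.0681
grasp_force: 0.0
toaster_mouth [(0.94, array([250., 139.]), array([ 0.6827, -0.2045,  0.031 ]))]
tray_tab [(0.62, array([250., 210.]), array([ 0.631 , -0.2136,  0.031 ]))]
[[254.1247723  143.74270755]
 [252.345451   210.5372136 ]]
80 [148, 138, 120, 23, 28, 25, 25, 24, 33, 24, 23, 31, 31, 35, 38, 38, 29, 28, 30, 24, 27, 25, 23, 24, 20, 25, 22, 23, 26]
85 [145, 136, 116, 32, 26, 23, 23, 21, 27, 29, 25, 23, 26, 34, 35, 36, 29, 25, 29, 32, 23, 22, 31, 25, 23, 23, 18, 21, 97]
90 [140, 134, 111, 54, 25, 27, 21, 31, 25, 24, 27, 23, 26, 35, 40, 36, 24, 28, 24, 25, 24, 32, 26, 22, 28, 23, 24, 36, 73]
95 [77, 77, 106, 42, 30, 19, 26, 26, 29, 20, 26, 26, 28, 43, 41, 38, 36, 31, 31, 30, 32, 31, 23, 27, 28, 30, 21, 38, 68]
100 [71, 68, 79, 33, 24, 25, 27, 25, 27, 30, 22, 34, 29, 36, 44, 40, 31, 34, 30, 31, 34, 24, 26, 26, 31, 24, 29, 25, 56]
105 [70, 68, 73, 27, 25, 30, 26, 23, 34, 29, 28, 33, 31, 40, 44, 43, 31, 33, 34, 29, 27, 27, 27, 26, 29, 27, 40, 89, 144
[... 2414 characters left out ...]
 185, 184, 236, 234, 235, 237, 234, 236, 234, 207, 204, 201, 200, 202, 202, 202, 202, 201, 200, 203]
200 [203, 205, 202, 201, 202, 201, 200, 203, 201, 147, 210, 237, 233, 235, 237, 234, 237, 234, 204, 200, 201, 201, 205, 202, 201, 201, 204, 204, 204]
205 [202, 204, 204, 203, 205, 203, 199, 201, 203, 132, 221, 238, 234, 235, 237, 235, 236, 234, 206, 200, 201, 199, 198, 199, 201, 204, 203, 204, 202]
210 [207, 206, 201, 201, 204, 203, 204, 205, 205, 146, 139, 139, 138, 144, 153, 153, 199, 199, 200, 202, 203, 204, 201, 201, 200, 200, 199, 201, 203]
215 [203, 204, 205, 208, 207, 201, 200, 204, 203, 203, 204, 205, 202, 201, 202, 202, 196, 199, 200, 200, 200, 199, 201, 202, 204, 202, 203, 202, 202]
```

```bash
python3 - <<'E'
from h import *
g=cv2.cvtColor(cv2.imread("pics/w15.png"),cv2.COLOR_BGR2GRAY).astype(np.float32)
def e(r,lo,hi,s):
    d=s*np.diff(g[r]);i=lo+np.argmax(d[lo:hi]);return i+.5
L=np.array([at("wrist",(e(r,208,240,1),r),.032)[:2] for r in range(150,206,3)]);Rr=np.array([at("wrist",(e(r,268,300,-1),r),.032)[:2] for r in range(150,206,3)])
for A in(L,Rr): k=np.polyfit(A[:,0],A[:,1],1);print("yaw",np.degrees(np.arctan(k[0])).round(2),A[0],A[-1])
E_=np.array([at("wrist",(c,150+np.argmin(np.diff(g[200:216,c]))+50.5),.032)[:2] for c in range(228,278,4)]);k=np.polyfit(E_[:,1],E_[:,0],1);print("end yaw",np.degrees(np.arctan(-k[0])),E_.mean(0))
F=np.array([at("wrist",(c,125+np.argmax(np.diff(g[125:150,c]))+.5),.03)[:2] for c in list(range(150,220,6))+list(range(300,360,6))]);print(F.round(4).tolist())
S=np.array([at("wrist",(c,152+np.argmin(np.diff(g[152:168,c]))+.5),.03)[:2] for c in list(range(150,215,6))+list(range(300,330,6))]);k=np.polyfit(S[:,1],S[:,0],1);print("sill yaw",np.degrees(np.arctan(-k[0])),"sill x at y=-.21",np.polyval(k,-.21))
E
```

```text
yaw 8.65 [ 0.67051685 -0.18657866] [ 0.63147066 -0.19229172]
yaw 9.02 [ 0.67832338 -0.22975648] [ 0.63934138 -0.23594322]
end yaw 10.05312212700333 [ 0.63177647 -0.21511884]
[[0.6637, -0.1341], [0.669, -0.1373], [0.6713, -0.1412], [0.6789, -0.1439], [0.6797, -0.1482], [0.6691, -0.1552], [0.6812, -0.1569], [0.682, -0.1612], [0.6828, -0.1656], [0.6828, -0.1701], [0.6836, -0.1744], [0.6844, -0.1788], [0.6938, -0.2398], [0.6946, -0.2441], [0.6954, -0.2484], [0.6962, -0.2528], [0.6893, -0.2581], [0.6978, -0.2614], [0.6985, -0.2658], [0.6993, -0.2701], [0.6924, -0.2754], [0.7001, -0.2789]]
sill yaw 9.001656080455168 sill x at y=-.21 0.6693919253790637
```

The tray is square with the toaster (yaw 8.8° against 9.0°), its tab stands out 50 mm, and the gripper is clear. I hand it in.

```bash
python3 -m creep '[[[0.8,-0.4,-0.05,0.4,0,0,0],[0.8,-0.2,0,0.2,0,0,0],[0.8,0,0,0,0,0,0]]]'; python3 -c "
from h import *
print(job.hand_in())"
```

```text
time: 39.58
tcp_pos: [0.5631, -0.2252, 0.1323]
eef_rot: [0.961, 0.086, 0.263, -0.021]
wrist_force: [0.0, -0.3, 0.5]
gripper_width: 0.0685
grasp_force: 0.0
the job is handed in; nothing more can be done
None
```

The crumb tray is fully home against its stop in the toaster slot, with only the 50 mm tab standing out; I released it and handed the job in at about 40 s, and the hand-in gave no verdict.

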